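# Load the pod crate and push it up onto its stand

## Robot

A 6-joint arm with a two-finger parallel gripper is mounted at the origin on a cart in front of the work surface, level with it; the furniture and walls round the work are solid. World frame = base frame: x ahead of the robot, y to its left, z up, the work surface at z = 0. Lengths are in mm, angles in rad, forces in N, time in s.
With the tool pointing down it reaches from about 375 to 750 mm from the base axis. Payload 9 kg.
Tool frame: the origin (TCP) lies midway between the tips of the shut fingers; the grasp point (between the pads) lies 19 mm behind it; y points along the fingers, z is the direction in which the jaws open and shut, and the axes are right-handed (so a half turn about y gives the same grasp; the last joint's range is limited). The gripper opens to 85 mm and grips with 20 to 120 N. Pads are 22 mm wide; open, the fingers measure 114 mm over their backs; the gripper's body (76 mm by 85 mm) begins 54 mm behind the grasp point. The pads swing forward as they close: fully open they stand 13 mm farther back than shut.
Start: joints at [1.125, 0.104, 0.097, 1.564, 0, 1.353], TCP at [135.504, 584.532, 205.531] pointing down, gripper open.
Joint ranges: [-2.99, 2.99], [-0.84, 1.86], [-1.1, 1.16], [-1.84, 2.11], [-1.51, 1.56], [-3.14, 3.14]. Speed limits (rad/s): [2.22, 2.22, 2.57, 3.14, 3.14, 3.14].

## Interface

Orientations are given as [roll, pitch, yaw] about the fixed x, y, z axes, in that order (R = Rz(yaw) Ry(pitch) Rx(roll)).
In Python, from bench import ctrl gives the robot as it stands.
- The arm moves only by the shell command python3 -m jog 'ROWS' [FORCE]. ROWS is JSON, a list of rows, each a list of 7 numbers: the shift along the world's x, y, z in m, then the turn, a rotation vector about the world's x, y, z in degrees, then the closure, from -1 (fully open) to 1 (shut). A call has 1 to 12 rows; each row is the pose to reach, as a shift and turn from the pose commanded when the call began; what a row does not reach only later rows make up. A row lasts 1/12 s, in which the tool goes at most 41.7 mm and 7.16 degrees, less where a joint would pass 70% of its speed; a pose out of reach is approached as far as the arm can. A call with a gripper value outside its range is refused whole. The fingers move at their own pace and stop on an object; FORCE is the grip in N (left out, the last holds). Time passes only in rows, so rows that repeat a pose let the fingers close. It gives the time, the measured TCP pose, the force and the opening at its end, in the units of the state.
- ctrl.sense(): the state, without advancing time (a new reading comes with each control period).
- ctrl.capture(name): name is "scene" or "top" or "wrist"; returns (picture, depth): 480x640x3 uint8, blue, green, red; 480x640 float32, mm along the optical axis (not along the pixel's ray), 0 where there is no reading.
- ctrl.camera_info(name): a dict with "intrinsics" (3x3 intrinsics, pixels), "world_to_cam" (4x4, takes a point from world to camera coordinates); the wrist camera has in their place "T_tool_cam" (4x4, takes a point from camera to tool coordinates, whose origin is the TCP and whose axes are the tool frame's). Camera axes: x right, y down, z forward; pixel columns grow to the right and rows downward; lengths in mm; the calibration is good to about 2 mm. A picture is of the moment at which its call begins: read the wrist's pose just before it. camera_info takes no time and is no camera call.
- ctrl.close_job(): hands the job in, once; it reports no verdict.
Trained networks look in the newest picture that a camera, given by its name, has taken for a name from the list of things; names that differ only in an ending like _2 or _b are one class to them, and where a whole thing is asked for, a point or a joint stands for the part that bears it (a point fixed in the world has none). Each returns a list of dicts, best first, with "p" (0 to 1); they miss things now and then, are a little off and sometimes report something else, mostly with a low value. They report only what shows in the picture. A call takes as long as a camera call. They do not tell look-alikes from the thing itself.
- ctrl.boxes_of(camera, target): "position" ([x, y, z] in mm, in world coordinates, good to about 4 mm: the middle of the surface that is visible of it).
- ctrl.trace(camera, target): "region" (480x640 bool, what is visible of it).
- ctrl.spot_point(camera, target): "position" ([x, y, z] in mm, in world coordinates, good to about 4 mm: a listed point, or the origin of a listed thing).
The state is a dict: "clock": time; "qpos": joint angles; "qvel": joint speeds; "tau": joint torques, N m; "tcp_pos": TCP position; "tool_rot": TCP orientation; "contact_force": force on the tool from outside, world axes, zero at the start; "ft_torque": the same for the moment, N m; "opening": finger opening in mm.
Only numpy, scipy, OpenCV 4.12 (cv2) and the standard library are available. Lean on these libraries where they do the work, as an engineer would, in place of code of your own. Each camera call takes 0.05 s, during which the arm holds its last target.

## Task

Put the coffee pod that was left out on the worktop into the small wooden crate, then push the crate up the ramp of its stand, sliding it and not lifting it, until its rear edge drops behind the lip and it sits level on the shelf, held there with the pod inside. Push gently, with no more than about 20 N, because the stop at the back is only a rubber buffer, and leave the mug, the tumbler and the pepper mill alone.

Things in the scene. Friction and masses are not known exactly. Their poses are not given: they have to be found in the camera images.
- stand: low light-wood stand, fixed on the worktop. Origin: middle of the foot of its ramp; x points uphill (level), z up. The ramp, 106 mm wide between its rails, rises 1 in 4 (14 degrees) from x = 0. Rails 14 mm above the ramp start at x = 28 mm; 26 mm high wings before them flare out to 150 mm apart at x = -38 mm. Whole stand 310 to 338 mm long, 127 mm wide, 47 mm high
- ramp_end (a point): point on the ramp at stand x = 105 mm, z = 26 mm, where the fixed lower part ends. The upper part slides out of it and at each start stands out by an unknown e of 0 to 28 mm (tight, stays put; not measured). Its ramp surface continues up to 7 mm lower, a step down that is harmless going up, and ends in the lip: top edge at stand x = 120 mm + e, z = 30 mm
- shelf_mark (a point): stand x = 180 mm, z = 23 mm: crate origin with its rear edge on the lip line if e were 0. The shelf behind the lip is level at z = 23 mm, 115 mm wide. At its end a rubber buffer (5 N/mm, 2 mm travel, then hard) stands 123 mm beyond the lip. The 120 mm crate is clear of the lip 2 mm past it, touches the buffer 3 mm past it, and drops there, at the latest once the push is let off
- crate: open wooden crate, 120 mm long (x), 100 mm wide (y), 40 mm high, walls 6 mm, 0.48 to 0.75 kg. Origin: centre of underside; z up. Starts before the ramp, x roughly uphill, up to 10 mm and 6 degrees out of line; wings and rails guide it (3 mm play a side). Rear wall at x = -60 mm. Seated: level, origin z = 23 mm; rear edge still on the lip: tilted 0.06 rad, z = 26 mm. Sliding takes 2 to 7 N
- pod: coffee pod, a tapered cup 37 mm across its top rim, 27 mm high, 12 g, standing upright on the worktop near the uphill end of the stand. Origin: centre of its underside. Light enough to be let go at the crate's rim
- mug: striped mug, 90 mm high, 86 mm across, 120 mm with handle, standing beyond the stand; origin at the centre of its underside; leave it alone
- tumbler: clear glass tumbler, 80 mm across, 91 mm high, standing beyond the stand; origin at the centre of its underside; leave it alone
- mill: wooden pepper mill, 58 mm across, 170 mm high, standing to the left on the black glass hob (5.5 mm thick, from world y = 0.29 leftward, x = 0.42 to 0.93); origin at the centre of its underside; leave it alone
There are look-alikes about, which are no part of the job. Leave any green or turquoise look-alike of the pod alone.

How it is judged:
By the outcome, as a careful person would: the job done as asked, in the order asked, and still so for the second after the job is handed in, with the robot touching nothing.
It also fails if it takes over 67 s, if anything falls off the work surface, if the arm or the gripper's body presses on something with over 40 N, if the wrist force passes 120 N, or if a joint passes its speed limit or range.

## Working session

There is one attempt and no reset: what is moved stays moved. The work goes in short steps, Python scripts to look and compute and a shell command to move; the robot and the scene stay as the last step left them, time stands still between calls to the robot, and variables do not carry over. Pictures are saved under pics/ and viewed, and the job is handed in when it is done.

```bash
ls; mkdir -p pics
cat > h.py <<'E'
import numpy as np, cv2
from bench import ctrl
from scipy.spatial.transform import Rotation as R
def shot(cam,name):
    s=ctrl.sense(); p,d=ctrl.capture(cam); cv2.imwrite(f'pics/{name}.png',p); np.save(f'pics/{name}.npy',d); return s,p,d
def c2w(cam,s=None):
    i=ctrl.camera_info(cam); K=np.array(i['intrinsics'])
    if 'world_to_cam' in i: T=np.linalg.inv(np.array(i['world_to_cam']))
    else:
        W=np.eye(4); W[:3,:3]=R.from_euler('xyz',s['tool_rot']).as_matrix(); W[:3,3]=s['tcp_pos']; T=W@np.array(i['T_tool_cam'])
    return K,T
def px(K,T,u,v,z):
    p=np.linalg.inv(K)@np.array([u,v,1.])*z
    return T[:3,:3]@p+T[:3,3]
def cloud(K,T,d):
    v,u=np.mgrid[:480,:640]; P=np.stack([u,v,np.ones_like(u)],-1)@np.linalg.inv(K).T*d[...,None]
    W=P@T[:3,:3].T+T[:3,3]; W[d==0]=np.nan; return W
E
python3 - <<'E'
from h import *
np.set_printoptions(precision=1,suppress=True)
print(ctrl.sense())
for c in ('scene','top'):
    shot(c,c+'0')
    for t in ('pod','crate','stand','ramp_end','shelf_mark'):
        try: print(c,t,[(np.round(r['position'],1),round(r['p'],2)) for r in ctrl.spot_point(c,t)])
        except Exception as e: print(c,t,e)
E
```

```text
pics
{'clock': 0.0, 'qpos': array([1.1, 0.1, 0.1, 1.6, 0. , 1.4]), 'qvel': array([-0.,  0., -0.,  0., -0., -0.]), 'tau': array([ -0. , -55.7,  50.4,   0. ,  -0. ,   0. ]), 'tcp_pos': array([135.3, 584.2, 204.7]), 'tool_rot': array([-1.6,  0. , -0.2]), 'contact_force': array([-0.5, -1.1, -0.1]), 'ft_torque': array([ 0. , -0. , -0.1]), 'opening': 85.48026774392036}
scene pod [(array([ 547.6, -415.2,   -0.6]), 0.46), (array([598.5, 463.8,   5.2]), 0.4), (array([ 521.2, -134.4,   23.1]), 0.29)]
scene crate [(array([467.6, 137.3,  -2.4]), 0.62)]
scene stand [(array([495.6,  43.1,  -1.3]), 0.97)]
scene ramp_end [(array([507.9, -55.8,  27. ]), 0.97)]
scene shelf_mark [(array([ 520.7, -134.9,   25.2]), 0.68)]
top pod [(array([ 475.6, -333.8,    0.7]), 0.6), (array([ 464.4, -414.2,    2.3]), 0.57)]
top crate [(array([473. , 137.2,   3.5]), 0.98)]
top stand [(array([490.3,  44.1,  -0.2]), 0.75), (array([597.5, 470.7,   3.8]), 0.73)]
top ramp_end [(array([511.5, -59.6,  26.2]), 0.6)]
top shelf_mark [(array([ 520.5, -136.2,   27. ]), 0.82)]
```

View pics/scene0.png

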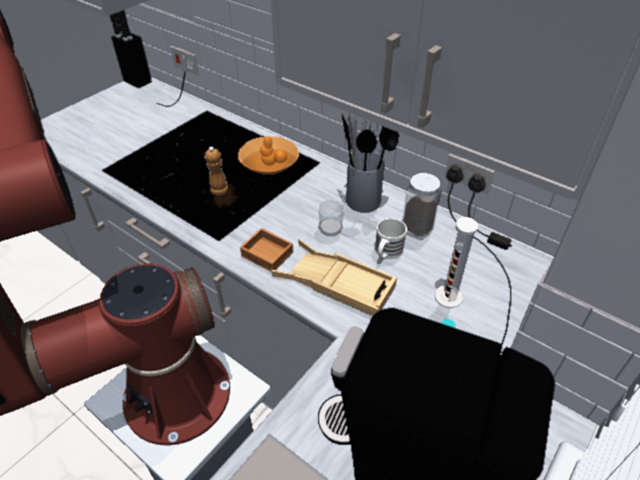

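View pics/top0.png

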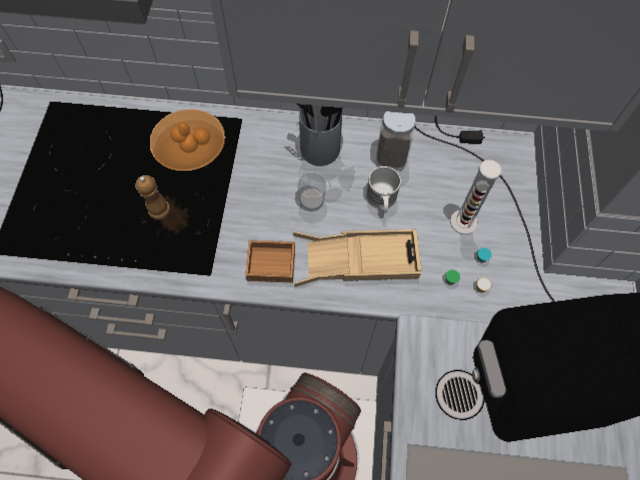

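Run:
```python
from h import *
np.set_printoptions(precision=1,suppress=True)
for c in ('scene','top'):
    K,T=c2w(c); print(c,K,T)
    i=np.array(ctrl.camera_info(c)['world_to_cam'])
    for P in [(475.6,-333.8,0),(464.4,-414.2,0),(547.6,-415,0),(598,465,5),(473,137,0),(492,43.5,0)]:
        q=K@(i[:3,:3]@np.array(P)+i[:3,3]); print(P,q[:2]/q[2])
i=ctrl.camera_info('wrist'); print(i)
```

```text
scene [[529.7   0.  323.2]
 [  0.  529.7 235.8]
 [  0.    0.    1. ]] [[   0.6   -0.6    0.6 -297. ]
 [  -0.8   -0.4    0.4 -662.2]
 [  -0.    -0.7   -0.7 1136.3]
 [   0.     0.     0.     1. ]]
(475.6, -333.8, 0) [404.1 332.5]
(464.4, -414.2, 0) [429.3 351.5]
(547.6, -415, 0) [445.4 330. ]
(598, 465, 5) [219.7 189.2]
(473, 137, 0) [267.7 253.8]
(492, 43.5, 0) [296.  264.1]
top [[583.1   0.  321.7]
 [  0.  583.1 229. ]
 [  0.    0.    1. ]] [[   0.1   -0.9    0.4 -117.8]
 [  -1.    -0.1    0.   -38.1]
 [   0.    -0.4   -0.9 1421.8]
 [   0.     0.     0.     1. ]]
(475.6, -333.8, 0) [451.4 279.9]
(464.4, -414.2, 0) [482.4 287. ]
(547.6, -415, 0) [482.1 257.8]
(598, 465, 5) [160.9 209. ]
(473, 137, 0) [272.9 263.1]
(492, 43.5, 0) [308.8 260. ]
{'intrinsics': array([[380.9,   0. , 323.4],
       [  0. , 380.9, 243.5],
       [  0. ,   0. ,   1. ]]), 'T_tool_cam': array([[   0. ,    1. ,    0.3,  -68.1],
       [  -0. ,   -0.3,    1. , -168. ],
       [   1. ,   -0. ,   -0. ,    1.2],
       [   0. ,    0. ,    0. ,    1. ]])}
```

The top view shows three pods: cream at (484,285), green at (452,277) and turquoise at (484,255). The cream one is the target, at about (464,-414). The stand runs from (300,258) to (418,255), with the crate on its left at (271,260). Next I'll measure these in depth.

Run:
```python
from h import *
np.set_printoptions(precision=1,suppress=True)
p=cv2.imread('pics/top0.png'); d=np.load('pics/top0.npy'); K,T=c2w('top'); W=cloud(K,T,d)
for (u,v) in [(484,285),(452,277),(484,255),(272,260),(250,245),(293,245),(248,277),(293,279),(300,236),(297,281),(348,235),(346,277),(417,232),(418,274),(410,250),(490,370),(500,320),(560,300),(478,345),(600,360),(460,395),(384,180),(312,195),(465,220),(490,170)]:
    print((u,v),W[v,u])
m=(W[...,2]>60)&(W[...,1]<-250)&(W[...,0]<650)&(W[...,0]>-200)
Q=W[m]; print('machine',np.nanpercentile(Q,[0.5,50,99.5],axis=0))
# cream pod
box=W[270:300,470:500].reshape(-1,3); b=box[(box[:,2]>20)&(box[:,2]<35)]; print('pod top',len(b),b.mean(0),b.min(0),b.max(0))
cv2.imwrite('pics/top0c.png',cv2.resize(p[210:310,220:520],None,fx=2.6,fy=2.6,interpolation=cv2.INTER_CUBIC))
```

```text
(484, 285) [ 459.4 -411.4   26.5]
(452, 277) [ 475.  -330.8   21.1]
(484, 255) [ 543.8 -413.1   26.8]
(272, 260) [480.  140.1   3.7]
(250, 245) [498.  197.4  46. ]
(293, 245) [512.3  87.   41.1]
(248, 277) [418.2 192.3  23. ]
(293, 279) [434.4  78.6  -1.2]
(300, 236) [557.6  74.8   4.3]
(297, 281) [419.6  65.6  25.8]
(348, 235) [563.8 -53.5  26.3]
(346, 277) [443.4 -58.2  27. ]
(417, 232) [ 608.4 -240.6   -5.1]
(418, 274) [ 470.4 -241.8   29.6]
(410, 250) [ 524.5 -215.8   54.1]
(490, 370) [ 172.1 -346.4  298.8]
(500, 320) [ 265.  -360.6  327. ]
(560, 300) [ 321.4 -483.3  321.3]
(478, 345) [ 221.7 -326.5  289.6]
(600, 360) [ 198.4 -535.7  351.8]
(460, 395) [ 179.4 -352.9   10.4]
(384, 180) [ 745.3 -139.6   25.5]
(312, 195) [685.1  56.3   8.7]
(465, 220) [ 637.9 -362.2   35.1]
(490, 170) [ 645.1 -365.   274.7]
machine [[  86.3 -744.5   65.1]
 [ 322.1 -490.3  343.6]
 [ 650.  -255.4  761. ]]
pod top 150 [ 464.2 -410.1   27.2] [ 446.2 -427.3   20.7] [ 481.8 -392.    34.5]
```

View pics/top0c.png

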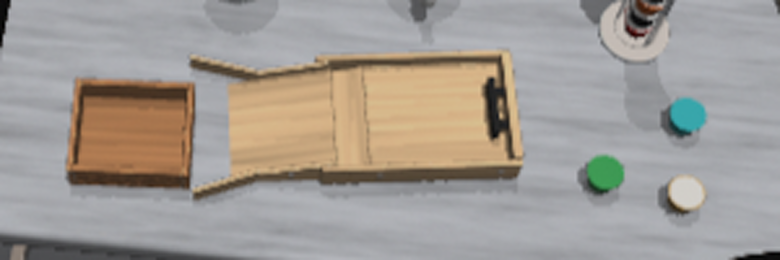

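```bash
python3 -m jog '[[0.345,-0.334,0.03,0,0,-80,-0.35],[0.345,-0.334,0.03,0,0,-80,-0.35],[0.345,-0.334,0.03,0,0,-80,-0.35],[0.345,-0.334,0.03,0,0,-80,-0.35],[0.345,-0.334,0.03,0,0,-80,-0.35],[0.345,-0.334,0.03,0,0,-80,-0.35],[0.345,-0.334,0.03,0,0,-80,-0.35],[0.345,-0.334,0.03,0,0,-80,-0.35],[0.345,-0.334,0.03,0,0,-80,-0.35],[0.345,-0.334,0.03,0,0,-80,-0.35],[0.345,-0.334,0.03,0,0,-80,-0.35],[0.345,-0.334,0.03,0,0,-80,-0.35]]' 20
python3 -c "
from h import *
s=ctrl.sense();print(s['tcp_pos'],s['tool_rot'],s['qpos'],s['opening'])"
```

```text
clock: 1.6
tcp_pos: [483.1, 247.3, 235.7]
tool_rot: [-1.57, -0.001, -1.634]
contact_force: [0.7, 1.2, 0.4]
opening: 57.6
[483.13295995 247.33143455 235.67558365] [-1.56960061e+00 -5.60837220e-04 -1.63415639e+00] [ 2.32592516e-01 -6.28074186e-02 -1.68551391e-02  1.61576844e+00
 -8.85186753e-04  1.86674814e+00] 57.622651952896796
```

```bash
python3 -m jog '[[0.02,-0.40,0,0,0,-41,-0.35],[0.02,-0.40,0,0,0,-41,-0.35],[0.02,-0.40,0,0,0,-41,-0.35],[0.02,-0.40,0,0,0,-41,-0.35],[0.02,-0.40,0,0,0,-41,-0.35],[0.02,-0.40,0,0,0,-41,-0.35],[0.02,-0.40,0,0,0,-41,-0.35],[0.02,-0.40,0,0,0,-41,-0.35],[0.02,-0.40,0,0,0,-41,-0.35],[0.02,-0.40,0,0,0,-41,-0.35]]'
python3 -m jog '[[-0.03,-0.21,0,0,0,0,-0.35],[-0.03,-0.21,0,0,0,0,-0.35],[-0.03,-0.21,0,0,0,0,-0.35],[-0.03,-0.21,0,0,0,0,-0.35],[-0.03,-0.21,0,0,0,0,-0.35],[-0.03,-0.21,0,0,0,0,-0.35],[-0.03,-0.21,0,0,0,0,-0.35]]'
python3 - <<'E'
from h import *
np.set_printoptions(precision=1,suppress=True)
s,p,d=shot('wrist','w1'); K,T=c2w('wrist',s); W=cloud(K,T,d); print(s['tcp_pos'],s['tool_rot'])
for r in ctrl.spot_point('wrist','pod'): print(r['position'],r['p'])
for r in ctrl.trace('wrist','pod'):
    m=r['region']; q=W[m]; q=q[(q[:,2]>18)&(q[:,2]<40)]
    ys,xs=np.nonzero(m); print(r['p'],xs.mean(),ys.mean(),p[m].mean(0),len(q),q.mean(0) if len(q) else '',((q.min(0)+q.max(0))/2) if len(q) else '',(q.max(0)-q.min(0)) if len(q) else '')
shot('top','top1')
E
```

```text
clock: 2.43
tcp_pos: [500.2, -153.2, 235.4]
tool_rot: [-1.57, -0.001, -2.342]
contact_force: [0.5, -0.6, -0.7]
opening: 57.6
clock: 3.02
tcp_pos: [469.5, -361.7, 234.7]
tool_rot: [-1.572, -0.0, -2.343]
contact_force: [0.1, 0.9, -0.5]
opening: 57.6
[ 469.5 -361.7  234.7] [-1.6 -0.  -2.3]
[477.2, -332.5, -3.4] 0.71
[462.5, -414.9, -3.3] 0.68
[548.9, -415.8, 1.7] 0.65
0.94 310.0466138962181 182.7211961301671 [ 90.9 138.2  68. ] 1108 [ 476.6 -332.4   26.6] [ 476.2 -332.5   26.8] [36.4 36.5  5. ]
0.83 420.7996146435453 192.17148362235068 [178.8 170.1  58.2] 1037 [ 548.4 -415.4   26.6] [ 548.5 -415.2   26.7] [35.1 35.9  5.1]
0.67 355.1248677248677 247.60846560846562 [181.7 187.1 192.3] 936 [ 463.1 -411.9   26.6] [ 463.  -412.3   26.7] [34.7 36.7  4.4]
```

View pics/w1.png

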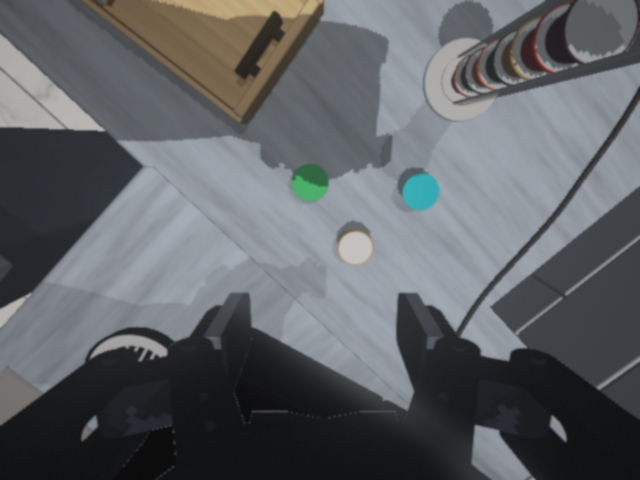

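View pics/top1.png

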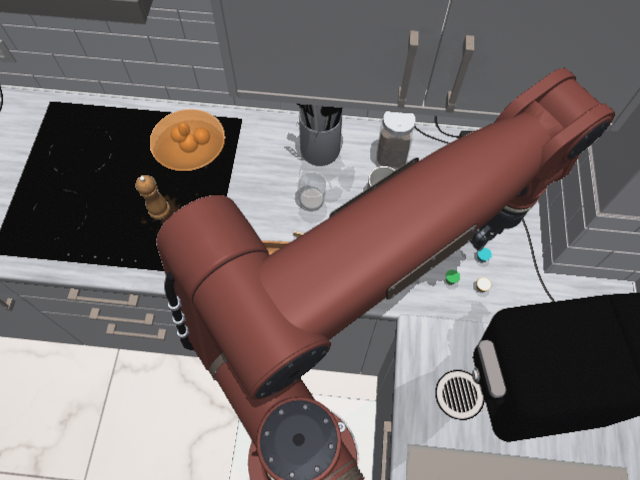

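Wrist view: the cream pod at (355,247) lies between the finger axes. Its depth centre is (463,-412) with its top at 27 mm, which agrees with the top camera. I'll descend in two stages.

```bash
python3 -m jog '[[-0.0074,-0.0525,0,0,0,0,-0.35],[-0.0074,-0.0525,-0.04,0,0,0,-0.35],[-0.0074,-0.0525,-0.08,0,0,0,-0.35],[-0.0074,-0.0525,-0.12,0,0,0,-0.35],[-0.0074,-0.0525,-0.155,0,0,0,-0.35],[-0.0074,-0.0525,-0.175,0,0,0,-0.35],[-0.0074,-0.0525,-0.175,0,0,0,-0.35],[-0.0074,-0.0525,-0.175,0,0,0,-0.35]]'
python3 - <<'E'
from h import *
np.set_printoptions(precision=2,suppress=True)
s,p,d=shot('wrist','w2'); K,T=c2w('wrist',s); W=cloud(K,T,d); print(s['tcp_pos'],s['tool_rot'],s['contact_force'])
for r in ctrl.trace('wrist','pod'):
    m=r['region']; q=W[m]; q=q[(q[:,2]>18)&(q[:,2]<40)]
    ys,xs=np.nonzero(m); print(r['p'],xs.mean(),ys.mean(),len(q),q.mean(0) if len(q) else '',((q.min(0)+q.max(0))/2) if len(q) else '',(q.max(0)-q.min(0)) if len(q) else '')
E
```

```text
clock: 3.88
tcp_pos: [463.3, -410.4, 60.5]
tool_rot: [-1.572, 0.0, -2.338]
contact_force: [-0.1, 0.1, 1.1]
opening: 57.7
[ 463.3  -410.38   60.5 ] [-1.57  0.   -2.34] [-0.13  0.08  1.08]
0.89 328.7160084413627 265.63883026831473 3209 [ 463.46 -411.96   26.7 ] [ 462.99 -412.45   26.42] [36.72 36.74  5.13]
0.79 451.4147000983284 161.83702064896755 4011 [ 548.35 -415.05   26.64] [ 548.18 -415.43   26.36] [36.71 36.99  4.89]
```

View pics/w2.png

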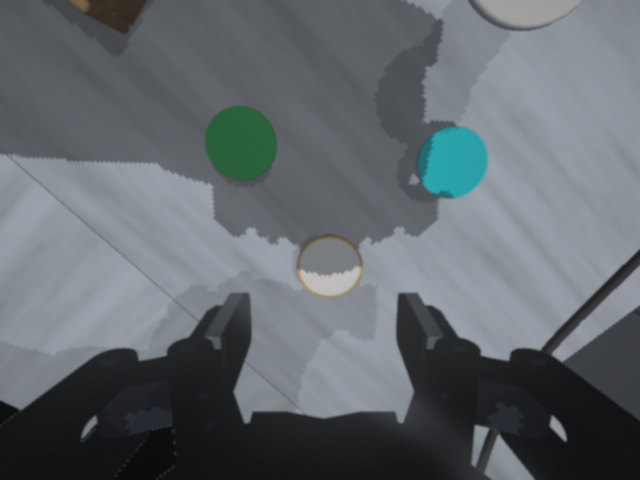

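Cream pod at (329,266), centred between the fingers; green and turquoise lie clear. Descending and gripping.

```bash
python3 -m jog '[[0,-0.0015,-0.03,0,0,0,-0.35],[0,-0.0015,-0.05,0,0,0,-0.35],[0,-0.0015,-0.06,0,0,0,-0.35],[0,-0.0015,-0.06,0,0,0,-0.35],[0,-0.0015,-0.06,0,0,0,0.3],[0,-0.0015,-0.06,0,0,0,0.6],[0,-0.0015,-0.06,0,0,0,0.6],[0,-0.0015,-0.06,0,0,0,0.6],[0,-0.0015,-0.06,0,0,0,0.6],[0,-0.0015,-0.06,0,0,0,0.6]]' 20
```

```text
clock: 4.82
tcp_pos: [463.5, -414.0, 1.5]
tool_rot: [-1.569, -0.0, -2.34]
contact_force: [-0.0, 1.3, 5.0]
opening: 16.6
```

Run:
```python
from h import *
s,p,d=shot('wrist','w3')
shot('top','top3'); shot('scene','sc3')
```

```text
(no output)
```

View pics/w3.png

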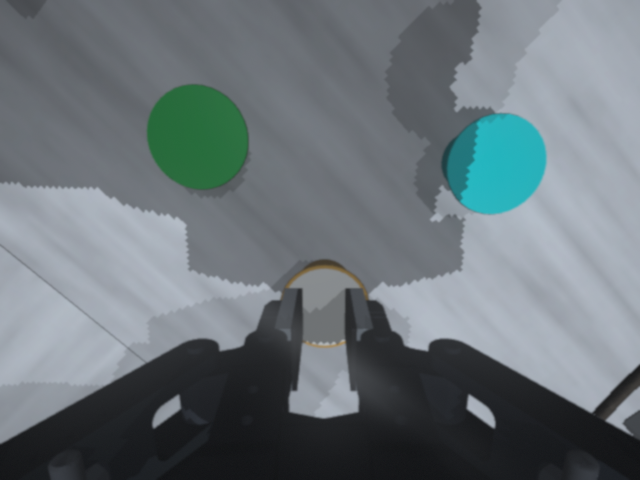

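Run:
```python
from h import *
np.set_printoptions(precision=1,suppress=True)
for n,tcp,yaw,pts in (('w3',[463.5,-414,1.5],-2.34,[(290,300),(357,300),(350,320),(295,330),(325,285),(325,330),(325,343),(352,380),(270,330),(190,140),(340,400),(100,230)]),('w2',[463.3,-410.38,60.5],-2.338,[(238,310),(410,310),(235,300),(245,320),(330,270)])):
    d=np.load(f'pics/{n}.npy'); s=dict(tcp_pos=tcp,tool_rot=[-1.57,0,yaw]); K,T=c2w('wrist',s)
    Rw=R.from_euler('xyz',s['tool_rot']).as_matrix()
    for u,v in pts:
        w=px(K,T,u,v,d[v,u]); print(n,(u,v),d[v,u],w,'tool',Rw.T@(w-np.array(tcp)))
print(ctrl.sense()['contact_force'])
```

```text
w3 (290, 300) 136.81065 [ 461.5 -396.2   42.9] tool [-11.4 -41.4 -13.8]
w3 (357, 300) 136.58612 [ 478.8 -412.8   43.1] tool [-11.5 -41.6  10.2]
w3 (350, 320) 122.55832 [ 476.  -410.8   57.8] tool [-11.  -56.3   6.8]
w3 (295, 330) 116.86658 [ 463.3 -399.    63.8] tool [-10.7 -62.3 -10.5]
w3 (325, 285) 151.04999 [ 470.5 -405.    28.2] tool [-11.3 -26.7  -1.2]
w3 (325, 330) 157.28676 [ 456.5 -419.6   27.3] tool [  8.9 -25.8  -1.2]
w3 (325, 343) 159.12875 [ 452.2 -424.    27. ] tool [ 15.  -25.5  -1.2]
w3 (352, 380) 120.316505 [ 464.3 -423.5   64.9] tool [  6.2 -63.4   7.2]
w3 (270, 330) 110.25154 [ 460.7 -392.    69.8] tool [-13.9 -68.3 -17.2]
w3 (190, 140) 139.53847 [ 473.6 -330.7   24.9] tool [-66.8 -23.4 -50.7]
w3 (340, 400) 198.1287 [ 424.  -464.5   -0.1] tool [63.7  1.6  6.8]
w3 (100, 230) 174.16571 [ 407.6 -322.2   -0.1] tool [ -27.1    1.5 -104. ]
w2 (238, 310) 129.33916 [ 448.9 -380.9  109.7] tool [-11.2 -49.3 -30.8]
w2 (410, 310) 128.83472 [ 491.  -421.2  110.2] tool [-11.4 -49.7  27.5]
w2 (235, 300) 137.84682 [ 446.6 -379.   101. ] tool [-11.  -40.5 -33.8]
w2 (245, 320) 139.23354 [ 443.7 -386.8  101.6] tool [ -3.4 -41.1 -30.5]
w2 (330, 270) 213.1913 [ 462.2 -414.2   26.8] tool [ 3.5 33.7  1.8]
[0.1 1.1 6.8]
```

```bash
python3 -c "
import cv2
p=cv2.imread('pics/w3.png');cv2.imwrite('pics/w3c.png',cv2.resize(p[230:430,220:430],None,fx=2.8,fy=2.8))
p=cv2.imread('pics/top3.png');cv2.imwrite('pics/t3c.png',cv2.resize(p[200:320,420:560],None,fx=4,fy=4))"
```

```text
(no output)
```

View pics/w3c.png

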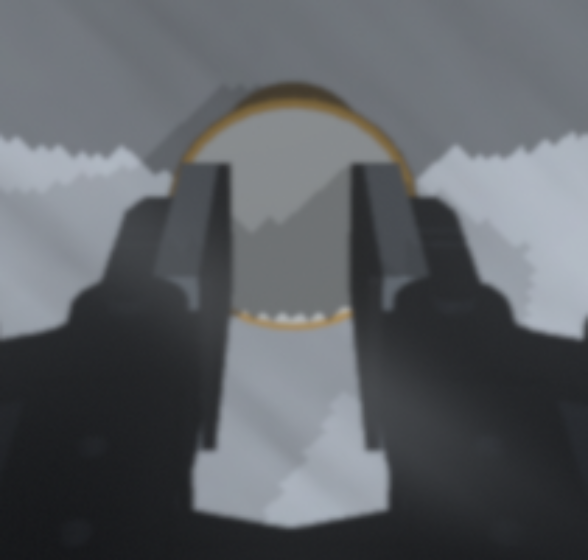

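View pics/t3c.png

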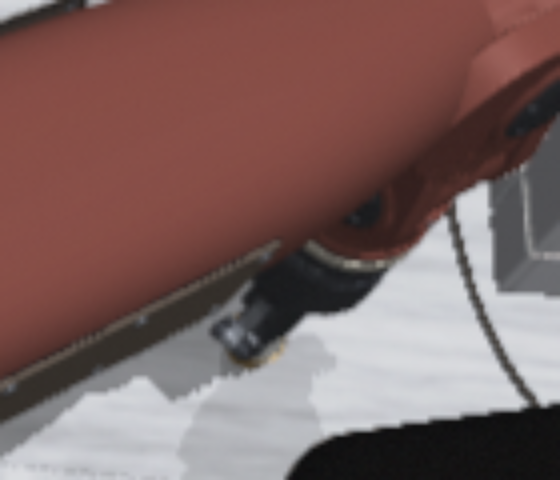

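Run:
```python
from h import *
np.set_printoptions(precision=1,suppress=True)
for n,tcp,yaw in (('w1',[469.5,-361.7,234.7],-2.343),('w2',[463.3,-410.38,60.5],-2.338),('w3',[463.5,-414,1.5],-2.34)):
    d=np.load(f'pics/{n}.npy'); s=dict(tcp_pos=tcp,tool_rot=[-1.57,0,yaw]); K,T=c2w('wrist',s)
    Tt=np.array(ctrl.camera_info('wrist')['T_tool_cam']); C=cloud(K,Tt,d)
    for v in range(280,320,3):
        row=C[v]; m=(np.abs(row[:,0])<25)&(np.abs(row[:,2])<45)&(row[:,1]<-5-(tcp[2]<30)*24)
        if m.any(): print(n,v,np.nonzero(m)[0][[0,-1]],row[m].min(0),row[m].max(0))
```

```text
w1 295 [229 418] [-11.9 -38.  -36.9] [ -8.9 -31.   33.3]
w1 298 [227 420] [-11.9 -40.7 -37. ] [ -7.4 -30.5  33.3]
w1 301 [225 422] [-11.7 -43.  -37. ] [ -6.3 -30.8  33.4]
w1 304 [223 424] [-11.9 -45.8 -36.9] [ -4.7 -30.   33.6]
w1 307 [212 435] [-11.9 -48.3 -42.9] [ -3.4 -30.   39.7]
w1 310 [208 439] [-11.9 -50.8 -43.4] [ -2.6 -30.9  40.1]
w1 313 [205 442] [-11.9 -53.1 -43.8] [ -1.3 -31.   40.6]
w1 316 [203 444] [-11.9 -55.3 -44. ] [ -0.2 -31.4  40.4]
w1 319 [201 446] [-12.2 -57.9 -44.1] [  1.2 -31.1  40.6]
w2 295 [229 418] [-11.9 -38.1 -37.1] [ -8.9 -31.1  33.1]
w2 298 [227 420] [-11.6 -40.2 -37. ] [ -7.8 -31.3  33.7]
w2 301 [225 422] [-12.  -43.6 -36.9] [ -6.5 -31.3  33.4]
w2 304 [223 424] [-11.8 -45.7 -37.2] [ -4.4 -29.3  33.4]
w2 307 [212 435] [-11.9 -48.5 -43. ] [ -3.3 -29.8  39.3]
w2 310 [208 438] [-11.9 -50.7 -44.1] [ -2.7 -31.2  39.7]
w2 313 [205 442] [-11.8 -52.9 -44. ] [ -1.4 -31.1  40.6]
w2 316 [203 444] [-12.  -55.5 -43.9] [ -0.1 -31.2  40.4]
w2 319 [201 446] [-12.  -57.6 -43.9] [  0.8 -31.9  40.5]
w3 289 [285 362] [-11.6 -31.6 -16.7] [-10.9 -29.7  13. ]
w3 292 [284 363] [-11.7 -34.7 -16.7] [-10.7 -32.3  13.2]
w3 295 [283 364] [-11.7 -37.7 -16.8] [-10.1 -33.8  13.2]
w3 298 [282 365] [-11.8 -40.5 -16.8] [ -8.9 -33.9  13.4]
w3 301 [270 377] [-11.9 -43.4 -22.3] [ -6.6 -31.4  18.7]
w3 304 [266 381] [-12.  -46.3 -23.4] [ -6.5 -34.1  19.9]
w3 307 [264 383] [-11.7 -47.9 -23.6] [ -5.6 -34.7  20.5]
w3 310 [263 384] [-11.9 -50.7 -23.8] [ -4.4 -35.   20.2]
w3 313 [262 385] [-11.8 -52.8 -23.7] [ -0.9 -30.1  20.2]
w3 316 [261 386] [-11.9 -55.2 -23.8] [  0.6 -29.8  20.3]
w3 319 [260 387] [-11.8 -57.2 -23.9] [  2.  -29.6  20.2]
```

The depth shows the finger tips about 30 mm behind the reported TCP. With the reported TCP at 1.5 they closed just above the pod's lid (top at 27 mm), so the rim is seen behind the tips. I'll lift, reopen, then go lower in small steps, watching the force.

```bash
python3 -m jog '[[0.001,0.002,0.012,0,0,0,0.6],[0.001,0.002,0.012,0,0,0,-0.35],[0.001,0.002,0.012,0,0,0,-0.35],[0.001,0.002,0.012,0,0,0,-0.35],[0.001,0.002,0.012,0,0,0,-0.35],[0.001,0.002,0.012,0,0,0,-0.35]]'
python3 -m jog '[[0,0,-0.012,0,0,0,-0.35],[0,0,-0.022,0,0,0,-0.35],[0,0,-0.027,0,0,0,-0.35],[0,0,-0.027,0,0,0,-0.35]]'
python3 - <<'E'
from h import *
s,p,d=shot('wrist','w4'); print(s['tcp_pos'],s['contact_force'])
E
```

```text
clock: 5.47
tcp_pos: [463.9, -411.2, 12.1]
tool_rot: [-1.571, 0.0, -2.34]
contact_force: [-0.4, 0.8, 0.6]
opening: 57.8
clock: 5.8
tcp_pos: [463.0, -410.0, -17.2]
tool_rot: [-1.574, 0.001, -2.34]
contact_force: [-0.4, -0.6, -0.5]
opening: 57.6
[ 462.96228517 -410.00345102  -17.17952975] [-0.37075028 -0.58755508 -0.49146025]
```

View pics/w4.png

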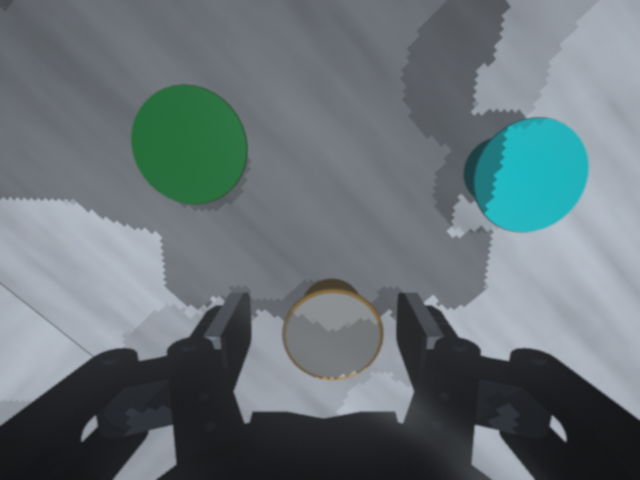

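Now the tips lie beside the pod (pod (333,335), rim between tips, no force). A bit lower, then close.

```bash
python3 -m jog '[[0.001,-0.002,-0.006,0,0,0,-0.35],[0.001,-0.002,-0.006,0,0,0,-0.35],[0.001,-0.002,-0.006,0,0,0,0.1],[0.001,-0.002,-0.006,0,0,0,0.4],[0.001,-0.002,-0.006,0,0,0,0.4],[0.001,-0.002,-0.006,0,0,0,0.4],[0.001,-0.002,-0.006,0,0,0,0.4],[0.001,-0.002,-0.006,0,0,0,0.4]]' 20
python3 - <<'E'
from h import *
s,p,d=shot('wrist','w5'); print(s['tcp_pos'],s['contact_force'],s['opening'])
E
```

```text
clock: 6.52
tcp_pos: [465.3, -413.7, -20.1]
tool_rot: [-1.57, -0.0, -2.34]
contact_force: [-0.7, -0.3, 2.3]
opening: 34.7
[ 465.30546295 -413.70636597  -20.08283488] [-0.67687128 -0.25297442  2.30447661] 34.65587338216893
```

View pics/w5.png

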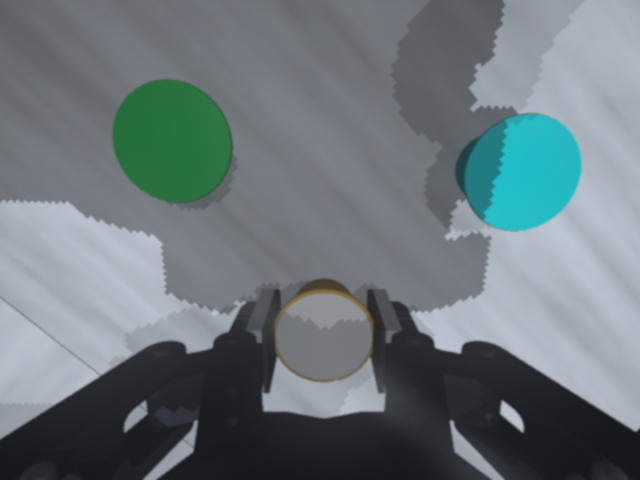

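Gripped at 34.7 mm, with the pod central between the pads at (324,335). Lifting.

```bash
python3 -m jog '[[0,0,0.03,0,0,0,0.4],[0,0,0.06,0,0,0,0.4],[0,0,0.1,0,0,0,0.4],[0,0,0.14,0,0,0,0.4],[0,0,0.18,0,0,0,0.4],[0,0,0.21,0,0,0,0.4],[0.01,0.04,0.21,0,0,0,0.4],[0.015,0.08,0.21,0,0,0,0.4],[0.015,0.08,0.21,0,0,0,0.4]]'
python3 - <<'E'
from h import *
s,p,d=shot('wrist','w6'); print(s['tcp_pos'],s['contact_force'],s['opening'])
E
```

```text
clock: 7.32
tcp_pos: [481.1, -328.1, 190.4]
tool_rot: [-1.572, 0.002, -2.336]
contact_force: [-0.3, 1.1, -1.5]
opening: 34.3
[ 481.07944218 -328.09392701  190.376563  ] [-0.32679209  1.11712634 -1.50471387] 34.26495040362485
```

View pics/w6.png

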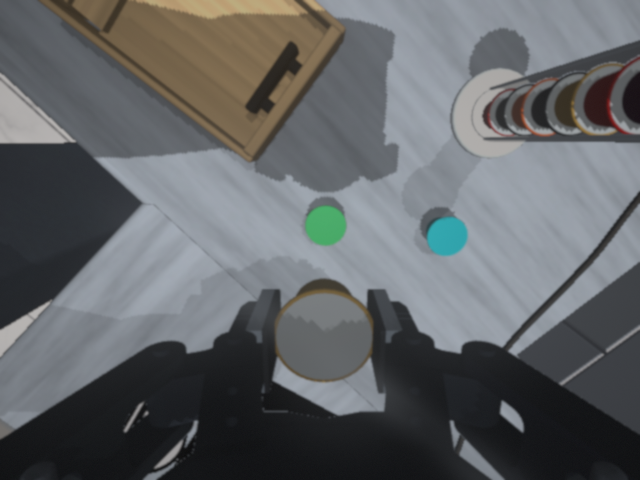

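Pod held firmly. Moving toward the crate, stopping short for a look.

```bash
python3 -m jog '[[0.01,0.365,0.03,0,0,54,0.4],[0.01,0.365,0.03,0,0,54,0.4],[0.01,0.365,0.03,0,0,54,0.4],[0.01,0.365,0.03,0,0,54,0.4],[0.01,0.365,0.03,0,0,54,0.4],[0.01,0.365,0.03,0,0,54,0.4],[0.01,0.365,0.03,0,0,54,0.4],[0.01,0.365,0.03,0,0,54,0.4],[0.01,0.365,0.03,0,0,54,0.4],[0.01,0.365,0.03,0,0,54,0.4],[0.01,0.365,0.03,0,0,54,0.4]]'
python3 - <<'E'
from h import *
np.set_printoptions(precision=1,suppress=True)
s,p,d=shot('wrist','w7'); print(s['tcp_pos'],s['tool_rot'],s['opening'])
K,T=c2w('wrist',s); W=cloud(K,T,d)
for t in('crate','stand','ramp_end','shelf_mark'):
    print(t,[(np.array(r['position']),round(r['p'],2)) for r in ctrl.spot_point('wrist',t)])
for r in ctrl.trace('wrist','crate'):
    m=r['region']; q=W[m]; q=q[(q[:,2]>35)&(q[:,2]<46)]
    print(r['p'],m.sum(),len(q))
    if len(q)>50:
        rect=cv2.minAreaRect(q[:,:2].astype(np.float32)); print(rect,q[:,2].mean(),cv2.boxPoints(rect))
E
```

```text
clock: 8.28
tcp_pos: [490.3, 32.6, 219.6]
tool_rot: [-1.57, -0.0, -1.394]
contact_force: [0.6, -0.5, 0.3]
opening: 34.3
[490.3  32.6 219.6] [-1.6 -0.  -1.4] 34.347684361124955
crate [(array([470.5, 139. ,  -0.3]), 0.72)]
stand [(array([489.7,  43. ,   0.5]), 0.6)]
ramp_end []
shelf_mark []
0.56 17782 3959
((470.2510986328125, 140.25149536132812), (100.18949890136719, 120.17800903320312), 3.5707318782806396) 39.33676401203157 [[416.5 197.1]
 [424.   77.2]
 [524.   83.4]
 [516.5 203.3]]
```

View pics/w7.png

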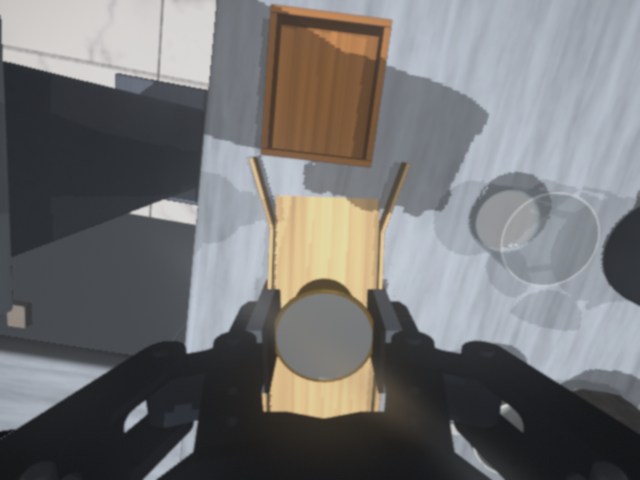

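The crate rim measures 100×120 mm, centred at (470.3,140.3) with its axis yaw about -86.4°. The tumbler is at (520,225), well clear. Moving over the crate and lowering to the rim.

```bash
python3 -m jog '[[-0.008,0.04,0,0,0,-4,0.4],[-0.015,0.08,-0.02,0,0,-4,0.4],[-0.02,0.107,-0.05,0,0,-4,0.4],[-0.02,0.107,-0.085,0,0,-4,0.4],[-0.02,0.107,-0.12,0,0,-4,0.4],[-0.02,0.107,-0.15,0,0,-4,0.4],[-0.02,0.107,-0.15,0,0,-4,0.4],[-0.02,0.107,-0.15,0,0,-4,0.4]]'
python3 - <<'E'
from h import *
s,p,d=shot('wrist','w8'); print(s['tcp_pos'],s['contact_force'],s['opening'])
E
```

```text
clock: 9.25
tcp_pos: [469.0, 137.9, 68.8]
tool_rot: [-1.574, 0.0, -1.468]
contact_force: [1.2, -0.0, 0.6]
opening: 34.6
[468.99696064 137.92062358  68.79814781] [ 1.17555411 -0.02752755  0.56144049] 34.61086955763297
```

View pics/w8.png

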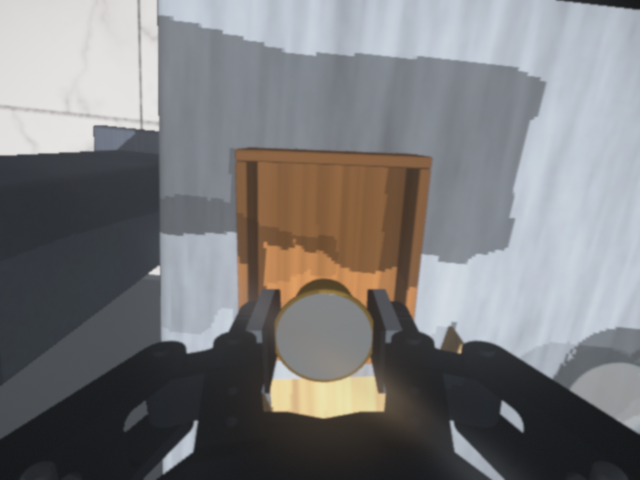

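Pod over the crate's middle, walls at columns 240 and 425, the jaws inside that. Lowering and releasing.

```bash
python3 -m jog '[[0,0.001,-0.03,0,0,0,0.4],[0,0.001,-0.05,0,0,0,0.4],[0,0.001,-0.066,0,0,0,0.4],[0,0.001,-0.066,0,0,0,0.4],[0,0.001,-0.066,0,0,0,0.1],[0,0.001,-0.066,0,0,0,-0.1],[0,0.001,-0.066,0,0,0,-0.1],[0,0.001,-0.066,0,0,0,-0.1]]'
python3 -m jog '[[0,0.001,0.03,0,0,0,-0.1],[0,0.001,0.07,0,0,0,-0.1],[0,0.001,0.11,0,0,0,-0.1],[0,0.001,0.13,0,0,0,0.5],[0,0.001,0.13,0,0,0,1]]'
python3 - <<'E'
from h import *
s,p,d=shot('wrist','w9'); print(s['tcp_pos'],s['contact_force'],s['opening'])
E
```

```text
clock: 9.97
tcp_pos: [471.4, 139.5, 5.3]
tool_rot: [-1.568, -0.0, -1.467]
contact_force: [-0.4, 0.0, -0.7]
opening: 46.9
clock: 10.38
tcp_pos: [473.3, 140.7, 140.2]
tool_rot: [-1.562, -0.001, -1.467]
contact_force: [-0.2, 0.5, -1.2]
opening: 23.5
[473.33860038 140.66854678 140.16351067] [-0.1819503   0.48651228 -1.15547271] 23.472366888735884
```

View pics/w9.png

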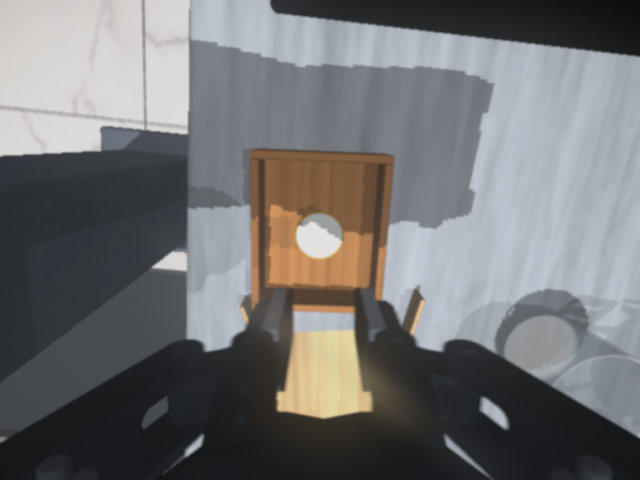

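The pod (319,236) sits inside the crate. Next I shut the fingers, go behind the crate's rear wall and lean the tool back 20°, so the tips push low on the wall.

```bash
python3 -m jog '[[-0.016,0.098,0.02,0,0,3.5,1],[-0.016,0.098,0.02,0,0,3.5,1],[-0.016,0.098,0.02,0,0,3.5,1],[-0.016,0.098,0.02,0,0,3.5,1],[-0.016,0.098,0.02,0,0,3.5,1]]'
python3 -m jog '[[0,0,0,-6.6,-1.1,0,1],[0,0,-0.03,-13.2,-2.2,0,1],[0,0,-0.06,-19.7,-3.3,0,1],[0,0,-0.09,-19.7,-3.3,0,1],[0,0,-0.11,-19.7,-3.3,0,1],[0,0,-0.11,-19.7,-3.3,0,1],[0,0,-0.11,-19.7,-3.3,0,1]]'
python3 - <<'E'
from h import *
np.set_printoptions(precision=1,suppress=True)
s,p,d=shot('wrist','w10'); print(s['tcp_pos'],s['tool_rot'],s['contact_force'],s['opening'])
M=R.from_euler('xyz',s['tool_rot']).as_matrix(); print(M.round(3))
K,T=c2w('wrist',s); W=cloud(K,T,d)
for r in ctrl.trace('wrist','crate'):
    m=r['region']; q=W[m]; q=q[(q[:,2]>36)&(q[:,2]<46)]
    if len(q)>50: print(cv2.boxPoints(cv2.minAreaRect(q[:,:2].astype(np.float32))),q[:,2].mean())
C=cloud(K,np.array(ctrl.camera_info('wrist')['T_tool_cam']),d)
for v in range(270,330,6):
    row=C[v]; m=(np.abs(row[:,0])<25)&(np.abs(row[:,2])<35)&(row[:,1]<-5)
    if m.any(): print(v,np.nonzero(m)[0][[0,-1]],row[m].min(0),row[m].max(0))
E
```

```text
clock: 10.85
tcp_pos: [453.5, 239.1, 152.9]
tool_rot: [-1.572, -0.0, -1.404]
contact_force: [0.2, 0.1, -0.1]
opening: -0.2
clock: 11.43
tcp_pos: [453.2, 237.1, 42.6]
tool_rot: [-1.574, -0.35, -1.406]
contact_force: [0.3, 0.5, 0.3]
opening: 0.1
[453.2 237.1  42.6] [-1.6 -0.3 -1.4] [0.3 0.5 0.3] 0.12005724243342324
[[ 0.2  0.1  1. ]
 [-0.9 -0.3  0.2]
 [ 0.3 -0.9 -0. ]]
[[416.5 198. ]
 [418.7 181.2]
 [503.9 192.6]
 [501.7 209.5]] 38.68429822446992
288 [307 340] [-13.1 -31.3  -7.2] [-12.  -28.7   5.7]
294 [306 341] [-13.1 -37.3  -7.3] [-12.  -34.7   5.8]
300 [294 353] [-13.1 -42.8 -12.1] [ -8.1 -31.3  10.6]
306 [287 360] [-13.2 -48.  -14.3] [ -8.  -36.7  12.8]
312 [286 361] [-13.5 -53.4 -14.3] [ -7.8 -41.4  12.7]
318 [285 362] [-13.2 -57.  -14.1] [ -8.1 -46.8  12.5]
324 [283 364] [-13.1 -61.1 -14.4] [ -8.1 -51.4  12.7]
```

View pics/w10.png

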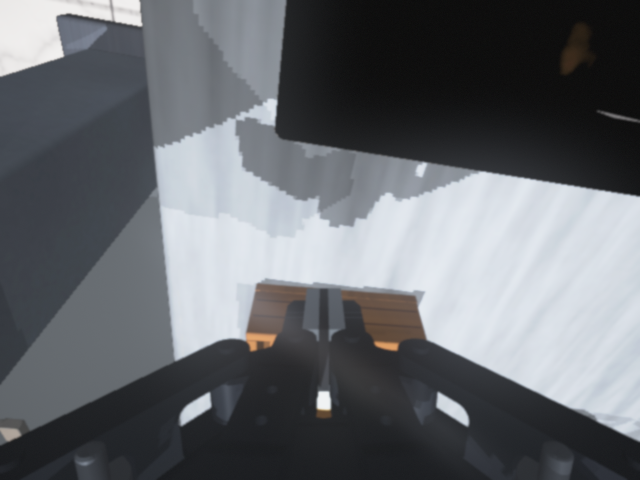

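The rear wall of the crate shows at (335,310) behind the shut tips. Lowering to push height, then approaching slowly.

```bash
python3 -m jog '[[0.0025,0,-0.03,0,0,0,1],[0.0025,0,-0.05,0,0,0,1],[0.0025,0,-0.058,0,0,0,1],[0.0045,-0.012,-0.058,0,0,0,1],[0.0065,-0.024,-0.058,0,0,0,1],[0.0065,-0.024,-0.058,0,0,0,1]]'
python3 -m jog '[[0.0003,-0.0015,0,0,0,0,1],[0.0005,-0.003,0,0,0,0,1],[0.0007,-0.0045,0,0,0,0,1],[0.001,-0.006,0,0,0,0,1],[0.0012,-0.0075,0,0,0,0,1],[0.0015,-0.009,0,0,0,0,1]]'
python3 -m jog '[[0.0003,-0.0015,0,0,0,0,1],[0.0005,-0.003,0,0,0,0,1],[0.0007,-0.0045,0,0,0,0,1],[0.001,-0.006,0,0,0,0,1],[0.0012,-0.0075,0,0,0,0,1],[0.0015,-0.009,0,0,0,0,1]]'
```

```text
clock: 12.03
tcp_pos: [462.2, 212.7, -12.5]
tool_rot: [-1.568, -0.349, -1.408]
contact_force: [-0.2, 0.5, -0.9]
opening: -0.0
clock: 12.53
tcp_pos: [462.1, 205.5, -14.5]
tool_rot: [-1.57, -0.349, -1.406]
contact_force: [-1.2, 0.6, 0.4]
opening: 0.1
clock: 13.03
tcp_pos: [463.6, 196.8, -14.5]
tool_rot: [-1.57, -0.348, -1.406]
contact_force: [-0.3, 2.9, -0.2]
opening: 0.2
```

```bash
python3 -m jog '[[0.0004,-0.0025,0,0,0,0,1],[0.0008,-0.005,0,0,0,0,1],[0.0012,-0.0075,0,0,0,0,1],[0.0016,-0.01,0,0,0,0,1],[0.002,-0.0125,0,0,0,0,1],[0.0024,-0.015,0,0,0,0,1],[0.0028,-0.0175,0,0,0,0,1],[0.0032,-0.02,0,0,0,0,1],[0.0036,-0.0225,0,0,0,0,1],[0.004,-0.025,0,0,0,0,1],[0.0044,-0.0275,0,0,0,0,1],[0.0048,-0.03,0,0,0,0,1]]'
python3 -m jog '[[0.0004,-0.0025,0,0,0,0,1],[0.0008,-0.005,0,0,0,0,1],[0.0012,-0.0075,0,0,0,0,1],[0.0016,-0.01,0,0,0,0,1],[0.002,-0.0125,0,0,0,0,1],[0.0024,-0.015,0,0,0,0,1],[0.0028,-0.0175,0,0,0,0,1],[0.0032,-0.02,0,0,0,0,1],[0.0036,-0.0225,0,0,0,0,1],[0.004,-0.025,0,0,0,0,1],[0.0044,-0.0275,0,0,0,0,1],[0.0048,-0.03,0,0,0,0,1]]'
python3 - <<'E'
from h import *
np.set_printoptions(precision=1,suppress=True)
s,p,d=shot('wrist','w11'); print(s['tcp_pos'],s['contact_force'])
shot('top','top11'); p=cv2.imread('pics/top11.png'); cv2.imwrite('pics/t11c.png',cv2.resize(p[210:310,220:440],None,fx=3.5,fy=3.5))
E
```

```text
clock: 14.03
tcp_pos: [468.4, 166.2, -14.5]
tool_rot: [-1.57, -0.349, -1.406]
contact_force: [-0.9, 2.4, -0.5]
opening: -0.0
clock: 15.03
tcp_pos: [473.2, 136.3, -14.5]
tool_rot: [-1.57, -0.349, -1.406]
contact_force: [-0.8, 2.3, -1.8]
opening: -0.1
[473.2 136.3 -14.5] [-0.8  2.3 -1.8]
```

View pics/w11.png

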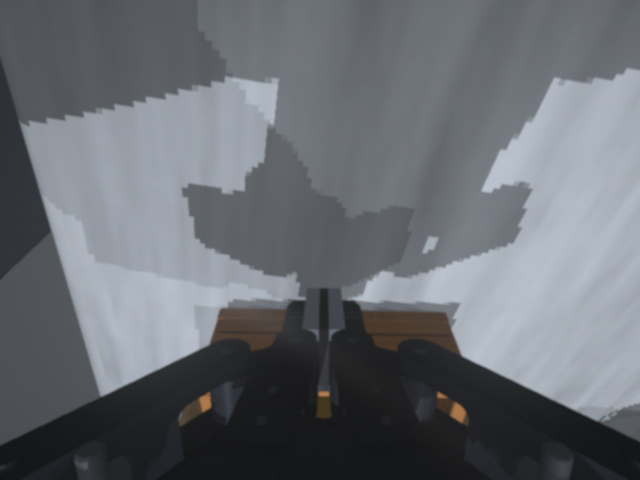

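View pics/t11c.png

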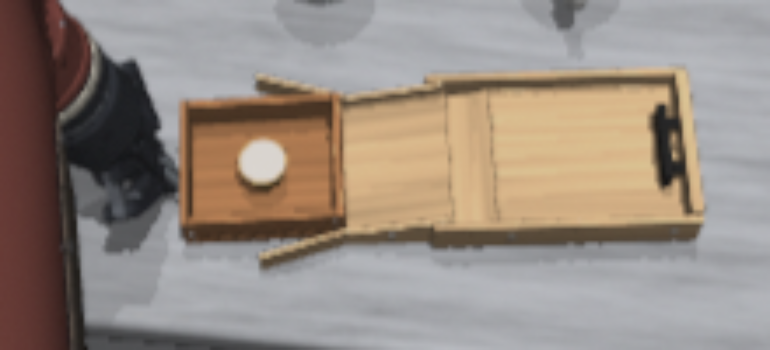

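The top view shows the crate with its nose between the wings and the pod still inside, at 2–3 N. Continuing in short calls as it enters the rails.

```bash
python3 -m jog '[[0.0003,-0.002,0,0,0,0,1],[0.0006,-0.004,0,0,0,0,1],[0.001,-0.006,0,0,0,0,1],[0.0013,-0.008,0,0,0,0,1],[0.0016,-0.01,0,0,0,0,1],[0.002,-0.012,0,0,0,0,1]]'
python3 -m jog '[[0.0003,-0.002,0,0,0,0,1],[0.0006,-0.004,0,0,0,0,1],[0.001,-0.006,0,0,0,0,1],[0.0013,-0.008,0,0,0,0,1],[0.0016,-0.01,0,0,0,0,1],[0.002,-0.012,0,0,0,0,1]]'
python3 -m jog '[[0.0003,-0.002,0,0,0,0,1],[0.0006,-0.004,0,0,0,0,1],[0.001,-0.006,0,0,0,0,1],[0.0013,-0.008,0,0,0,0,1],[0.0016,-0.01,0,0,0,0,1],[0.002,-0.012,0,0,0,0,1]]'
python3 - <<'E'
from h import *
shot('top','top12'); p=cv2.imread('pics/top12.png'); cv2.imwrite('pics/t12c.png',cv2.resize(p[210:310,220:440],None,fx=3.5,fy=3.5))
E
```

```text
clock: 15.63
tcp_pos: [475.2, 124.3, -14.5]
tool_rot: [-1.57, -0.349, -1.406]
contact_force: [-1.0, 3.7, -1.2]
opening: 0.2
clock: 16.13
tcp_pos: [477.2, 112.3, -14.5]
tool_rot: [-1.57, -0.349, -1.406]
contact_force: [-0.4, 3.2, 0.1]
opening: 0.1
clock: 16.63
tcp_pos: [479.2, 100.3, -14.5]
tool_rot: [-1.57, -0.349, -1.406]
contact_force: [-0.4, 2.5, -0.8]
opening: 0.1
```

View pics/t12c.png

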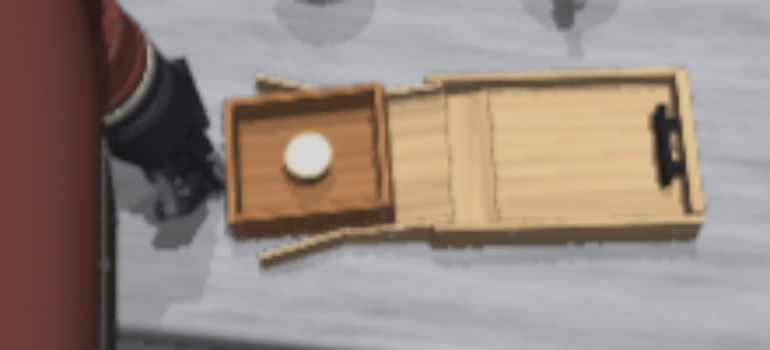

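```bash
python3 -m jog '[[0.0003,-0.002,0,0,0,0,1],[0.0006,-0.004,0,0,0,0,1],[0.001,-0.006,0,0,0,0,1],[0.0013,-0.008,0,0,0,0,1],[0.0016,-0.01,0,0,0,0,1],[0.002,-0.012,0,0,0,0,1],[0.0023,-0.014,0,0,0,0,1],[0.0026,-0.016,0,0,0,0,1],[0.003,-0.018,0,0,0,0,1]]'
python3 -m jog '[[0.0003,-0.002,0,0,0,0,1],[0.0006,-0.004,0,0,0,0,1],[0.001,-0.006,0,0,0,0,1],[0.0013,-0.008,0,0,0,0,1],[0.0016,-0.01,0,0,0,0,1],[0.002,-0.012,0,0,0,0,1],[0.0023,-0.014,0,0,0,0,1],[0.0026,-0.016,0,0,0,0,1],[0.003,-0.018,0,0,0,0,1]]'
python3 -m jog '[[0.0003,-0.002,0,0,0,0,1],[0.0006,-0.004,0,0,0,0,1],[0.001,-0.006,0,0,0,0,1],[0.0013,-0.008,0,0,0,0,1],[0.0016,-0.01,0,0,0,0,1],[0.002,-0.012,0,0,0,0,1],[0.0023,-0.014,0,0,0,0,1],[0.0026,-0.016,0,0,0,0,1],[0.003,-0.018,0,0,0,0,1]]'
python3 - <<'E'
from h import *
shot('top','top13'); p=cv2.imread('pics/top13.png'); cv2.imwrite('pics/t13c.png',cv2.resize(p[210:310,220:440],None,fx=3.5,fy=3.5))
E
```

```text
clock: 17.43
tcp_pos: [482.2, 82.3, -14.5]
tool_rot: [-1.57, -0.349, -1.406]
contact_force: [-0.8, 2.5, -0.3]
opening: -0.1
clock: 18.18
tcp_pos: [485.1, 64.3, -14.5]
tool_rot: [-1.571, -0.349, -1.406]
contact_force: [-0.0, 2.7, -1.2]
opening: 0.2
clock: 18.93
tcp_pos: [488.2, 46.3, -14.5]
tool_rot: [-1.57, -0.349, -1.406]
contact_force: [-0.4, 1.2, -2.5]
opening: -0.2
```

View pics/t13c.png

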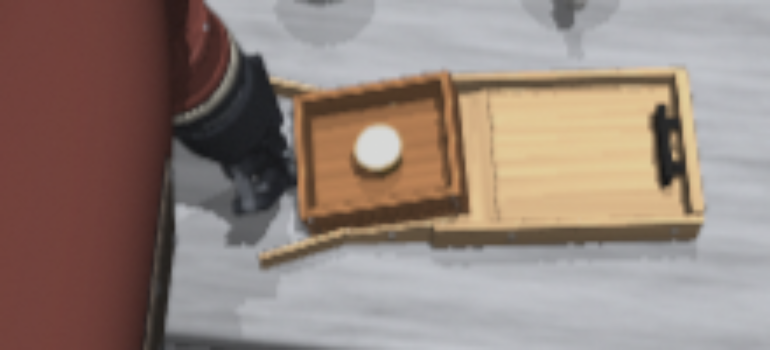

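The crate now looks yawed left, with its nose perhaps over the left rail. I'll measure it in depth before pushing on.

```bash
cat >> h.py <<'E'
def cratefit(cam,s,p,d,verbose=True):
    K,T=c2w(cam,s); W=cloud(K,T,d)
    rs=ctrl.trace(cam,'crate')
    if not rs: print('no crate'); return
    m=cv2.erode(rs[0]['region'].astype(np.uint8),np.ones((3,3)))>0
    q=W[m]; q=q[np.isfinite(q[:,2])]
    return W,rs[0],q
E
python3 - <<'E'
from h import *
np.set_printoptions(precision=1,suppress=True)
p=cv2.imread('pics/top13.png'); d=np.load('pics/top13.npy'); K,T=c2w('top'); W=cloud(K,T,d)
r=ctrl.trace('top','crate')[0]; m=r['region']; print(r['p'],m.sum())
ys,xs=np.nonzero(m); print(xs.min(),xs.max(),ys.min(),ys.max())
q=W[m]
O=np.array([491,43.2,0]); u=np.array([.163,-.987,0]); n=np.array([.987,.163,0])
S=np.c_[(W-O)@u.T if 0 else ((W.reshape(-1,3)-O)@u),(W.reshape(-1,3)-O)@n,W.reshape(-1,3)[:,2]].reshape(480,640,3)
# outer corners in px: crop px/3.5 + offset
for nm,(cu,cv_) in dict(RL=(298,97),FL=(448,76),FR=(463,200),RR=(302,218),FLm=(440,82),FRm=(457,200),left_rail=(560,75),right_rail=(560,222),railL2=(460,80),railR2=(440,228),railR3=(400,232)).items():
    uu=int(round(220+cu/3.5)); vv=int(round(210+cv_/3.5)); print(nm,uu,vv,np.nanmedian(S[vv-1:vv+2,uu-1:uu+2].reshape(-1,3),0))
Q=S[m]; 
# floor plane of crate: low points interior
ctr=np.array([[x,y] for y,x in zip(ys,xs)]).mean(0); print(ctr)
import itertools
er=cv2.erode(m.astype(np.uint8),np.ones((13,13)))>0
F=S[er]; F=F[np.isfinite(F[:,2])]
A=np.c_[F[:,:2],np.ones(len(F))]
w=np.ones(len(F),bool)
for _ in range(15):
    c,*_r=np.linalg.lstsq(A[w],F[w,2],rcond=None); res=F[:,2]-A@c; w=np.abs(res)<max(2.5,np.std(res[w])*1.2)
print('floor plane slopes (along,lat)',c.round(3),w.sum(),len(F),np.std(res[w]))
E
```

```text
0.67 1791
304 353 230 276
RL 305 238 [-7.5 48.3 40.1]
FL 348 232 [104.5  47.5  64.9]
FR 352 267 [108.2 -45.1  42.3]
RR 306 272 [ -9.5 -46.3  27.2]
FLm 346 233 [99.  42.3 66.8]
FRm 351 267 [105.7 -45.6  50. ]
left_rail 380 231 [192.4  57.3  39.4]
right_rail 380 273 [179.  -63.8  41.7]
railL2 351 233 [114.7  57.5  36.8]
railR2 346 275 [ 91.8 -62.5  40.1]
railR3 334 276 [ 62.2 -56.2  19.6]
[328.2 253.2]
floor plane slopes (along,lat) [ 0.2 -0.   8.9] 165 310 1.3682310361046297
```

Run:
```python
from h import *
s,p,d=shot('scene','sc13'); cv2.imwrite('pics/sc13c.png',cv2.resize(p[200:330,230:420],None,fx=4,fy=4,interpolation=cv2.INTER_CUBIC))
```

```text
(no output)
```

View pics/sc13c.png

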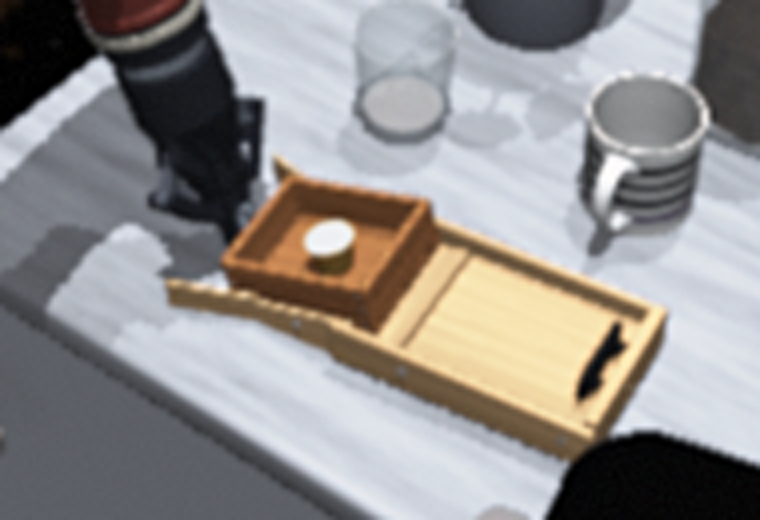

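The crate edges measure +48 and -46 mm laterally, with no lateral slope and an along-slope of about 0.2. So it is properly between the rails, and the apparent yaw is perspective. Now I continue uphill, rising 1 in 4.

```bash
python3 -m jog '[[0.0003,-0.002,0.0005,0,0,0,1],[0.0006,-0.004,0.001,0,0,0,1],[0.001,-0.006,0.0015,0,0,0,1],[0.0013,-0.008,0.002,0,0,0,1],[0.0016,-0.01,0.0025,0,0,0,1],[0.002,-0.012,0.003,0,0,0,1],[0.0023,-0.014,0.0035,0,0,0,1],[0.0026,-0.016,0.004,0,0,0,1],[0.003,-0.018,0.0045,0,0,0,1],[0.0033,-0.02,0.005,0,0,0,1],[0.0036,-0.022,0.0055,0,0,0,1],[0.004,-0.024,0.006,0,0,0,1]]'
python3 -m jog '[[0.0003,-0.002,0.0005,0,0,0,1],[0.0006,-0.004,0.001,0,0,0,1],[0.001,-0.006,0.0015,0,0,0,1],[0.0013,-0.008,0.002,0,0,0,1],[0.0016,-0.01,0.0025,0,0,0,1],[0.002,-0.012,0.003,0,0,0,1],[0.0023,-0.014,0.0035,0,0,0,1],[0.0026,-0.016,0.004,0,0,0,1],[0.003,-0.018,0.0045,0,0,0,1],[0.0033,-0.02,0.005,0,0,0,1],[0.0036,-0.022,0.0055,0,0,0,1],[0.004,-0.024,0.006,0,0,0,1]]'
python3 -m jog '[[0.0003,-0.002,0.0005,0,0,0,1],[0.0006,-0.004,0.001,0,0,0,1],[0.001,-0.006,0.0015,0,0,0,1],[0.0013,-0.008,0.002,0,0,0,1],[0.0016,-0.01,0.0025,0,0,0,1],[0.002,-0.012,0.003,0,0,0,1],[0.0023,-0.014,0.0035,0,0,0,1],[0.0026,-0.016,0.004,0,0,0,1],[0.003,-0.018,0.0045,0,0,0,1],[0.0033,-0.02,0.005,0,0,0,1],[0.0036,-0.022,0.0055,0,0,0,1],[0.004,-0.024,0.006,0,0,0,1]]'
python3 - <<'E'
from h import *
s,p,d=shot('scene','sc14'); cv2.imwrite('pics/sc14c.png',cv2.resize(p[200:330,230:420],None,fx=4,fy=4,interpolation=cv2.INTER_CUBIC))
shot('wrist','w14')
E
```

```text
clock: 20.08
tcp_pos: [492.3, 22.4, -8.3]
tool_rot: [-1.57, -0.349, -1.406]
contact_force: [-1.2, 5.0, 0.8]
opening: 0.2
clock: 21.08
tcp_pos: [496.2, -1.6, -2.3]
tool_rot: [-1.57, -0.349, -1.406]
contact_force: [-1.0, 5.7, 0.5]
opening: 0.0
clock: 22.08
tcp_pos: [500.2, -25.7, 3.6]
tool_rot: [-1.57, -0.349, -1.406]
contact_force: [-0.8, 1.8, -1.5]
opening: 0.1
```

View pics/sc14c.png

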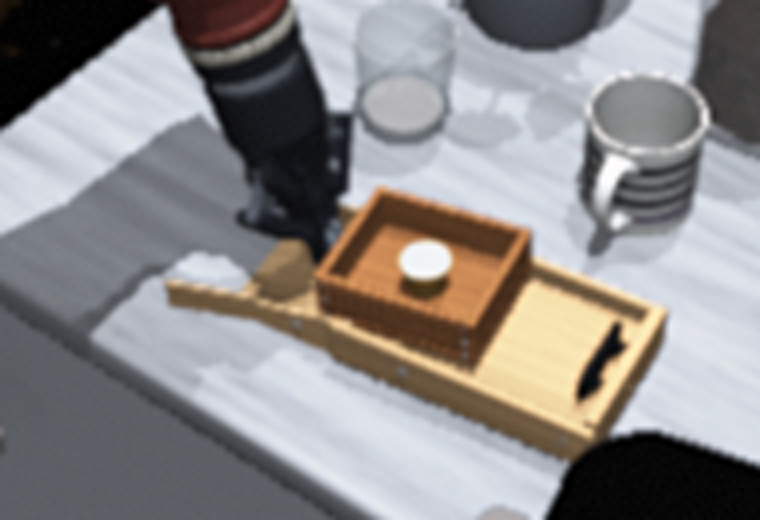

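View pics/w14.png

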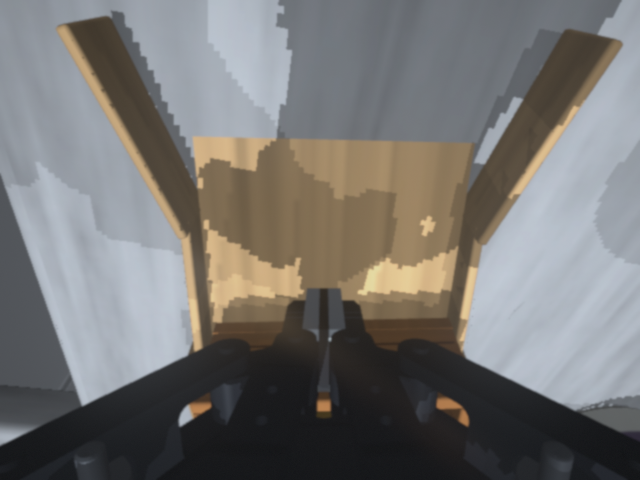

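Wrist view: the crate's rear edge (215–455, row 325) is centred between the rails. The crate is tipping over the lip, so its rear will lift. I'll back off, raise the contact about 11 mm and estimate the lip position from the first top picture.

Run:
```python
from h import *
np.set_printoptions(precision=1,suppress=True)
d=np.load('pics/top0.npy'); p=cv2.imread('pics/top0.png'); K,T=c2w('top'); W=cloud(K,T,d)
O=np.array([491,43.2,0]); u=np.array([.163,-.987,0]); n=np.array([.987,.163,0])
S=np.c_[(W.reshape(-1,3)-O)@u,(W.reshape(-1,3)-O)@n,W.reshape(-1,3)[:,2]].reshape(480,640,3)
m=(np.abs(S[...,1]+2)<40)&(S[...,0]>-20)&(S[...,0]<270)&(S[...,2]>-8)&(S[...,2]<70)
Q=S[m]; g=p.max(2)[m]
for a in range(-15,270,3):
    k=(Q[:,0]>=a)&(Q[:,0]<a+3)
    if k.sum(): print(a+1.5,k.sum(),round(np.median(Q[k,2]),1),g[k].mean().round(0), end=' | ')
print()
m=(np.abs(S[...,1]+2)<70)&(S[...,2]>38)&(S[...,2]<56)&(S[...,0]>0)&(S[...,0]<320); print('top of rails: along max',np.percentile(S[m][:,0],[1,50,98,99.5]))
```

```text
-13.5 33 0.5 174.0 | -10.5 33 -0.6 174.0 | -7.5 35 1.0 174.0 | -4.5 32 0.8 176.0 | -1.5 30 -0.2 200.0 | 1.5 31 2.2 206.0 | 4.5 29 2.8 206.0 | 7.5 33 2.4 205.0 | 10.5 31 4.9 205.0 | 13.5 32 3.1 205.0 | 16.5 32 4.7 206.0 | 19.5 33 5.2 206.0 | 22.5 30 6.4 206.0 | 25.5 30 7.3 206.0 | 28.5 32 7.4 204.0 | 31.5 32 9.3 205.0 | 34.5 34 10.7 205.0 | 37.5 32 11.8 206.0 | 40.5 31 10.7 205.0 | 43.5 33 12.0 205.0 | 46.5 33 13.7 204.0 | 49.5 30 14.4 204.0 | 52.5 32 14.9 205.0 | 55.5 30 14.9 206.0 | 58.5 33 16.4 204.0 | 61.5 32 17.7 204.0 | 64.5 33 17.5 205.0 | 67.5 33 17.9 203.0 | 70.5 31 19.1 204.0 | 73.5 30 20.1 204.0 | 76.5 34 21.3 205.0 | 79.5 28 21.3 204.0 | 82.5 31 22.1 204.0 | 85.5 32 22.6 202.0 | 88.5 36 23.7 204.0 | 91.5 33 24.3 204.0 | 94.5 30 26.2 204.0 | 97.5 30 25.9 203.0 | 100.5 30 25.0 195.0 | 103.5 34 23.6 193.0 | 106.5 32 21.8 211.0 | 109.5 30 24.8 214.0 | 112.5 37 23.8 213.0 | 115.5 34 26.7 211.0 | 118.5 32 25.8 206.0 | 121.5 31 28.0 207.0 | 124.5 30 27.1 202.0 | 127.5 35 28.2 196.0 | 130.5 34 29.2 199.0 | 133.5 29 29.7 185.0 | 136.5 24 22.5 187.0 | 139.5 32 23.8 208.0 | 142.5 33 
[... 285 characters left out ...]
 23.8 212.0 | 184.5 27 23.9 212.0 | 187.5 33 22.4 212.0 | 190.5 33 23.4 212.0 | 193.5 33 23.3 212.0 | 196.5 32 23.3 213.0 | 199.5 28 23.0 212.0 | 202.5 35 23.0 212.0 | 205.5 31 23.1 212.0 | 208.5 33 22.6 213.0 | 211.5 33 23.3 212.0 | 214.5 34 24.0 213.0 | 217.5 30 21.8 213.0 | 220.5 30 23.8 212.0 | 223.5 34 22.9 213.0 | 226.5 26 23.7 213.0 | 229.5 39 22.4 213.0 | 232.5 30 23.7 213.0 | 235.5 34 23.9 213.0 | 238.5 32 22.9 213.0 | 241.5 29 23.8 213.0 | 244.5 31 24.4 213.0 | 247.5 32 23.6 213.0 | 250.5 28 23.9 213.0 | 253.5 38 23.1 207.0 | 256.5 58 29.9 104.0 | 259.5 47 43.2 84.0 | 262.5 34 48.9 68.0 | 265.5 15 45.5 102.0 | 268.5 14 35.6 108.0 | 
top of rails: along max [ 88.2 257.5 283.8 285.1]
```

```bash
python3 -m jog '[[-0.0005,0.003,0,0,0,0,1],[-0.0005,0.003,0.006,0,0,0,1],[-0.0005,0.003,0.011,0,0,0,1],[-0.0003,0.002,0.011,0,0,0,1],[-0.0001,0.001,0.011,0,0,0,1],[0,0,0.011,0,0,0,1],[0.0002,-0.001,0.011,0,0,0,1]]'
```

```text
clock: 22.77
tcp_pos: [500.4, -26.2, 14.5]
tool_rot: [-1.57, -0.348, -1.406]
contact_force: [-0.5, 3.8, 2.7]
opening: -0.1
```

The depth profile gives the ramp end at s≈102, the lip at s≈135 and the buffer at s≈257 in my frame. That puts e at about 18, and lip to buffer matches the given 123 mm. The tool is at s=70, so I'll push about 52 mm more at constant height, then creep.

```bash
python3 -m jog '[[0.0003,-0.002,0,0,0,0,1],[0.0006,-0.004,0,0,0,0,1],[0.001,-0.006,0,0,0,0,1],[0.0013,-0.008,0,0,0,0,1],[0.0016,-0.01,0,0,0,0,1],[0.002,-0.012,0,0,0,0,1],[0.0023,-0.014,0,0,0,0,1],[0.0026,-0.016,0,0,0,0,1],[0.003,-0.018,0,0,0,0,1],[0.0033,-0.02,0,0,0,0,1]]'
python3 -m jog '[[0.0003,-0.002,0,0,0,0,1],[0.0006,-0.004,0,0,0,0,1],[0.001,-0.006,0,0,0,0,1],[0.0013,-0.008,0,0,0,0,1],[0.0016,-0.01,0,0,0,0,1],[0.002,-0.012,0,0,0,0,1],[0.0023,-0.014,0,0,0,0,1],[0.0026,-0.016,0,0,0,0,1],[0.003,-0.018,0,0,0,0,1],[0.0033,-0.02,0,0,0,0,1]]'
python3 - <<'E'
from h import *
np.set_printoptions(precision=1,suppress=True)
s,p,d=shot('wrist','w15')
sc,ps,ds=shot('scene','sc15'); cv2.imwrite('pics/sc15c.png',cv2.resize(ps[200:330,230:420],None,fx=4,fy=4,interpolation=cv2.INTER_CUBIC))
O=np.array([491,43.2,0]); u=np.array([.163,-.987,0]); print('tcp s',(s['tcp_pos']-O)@u, s['contact_force'])
print([(np.array(r['position']),(np.array(r['position'])-O)@u,r['p']) for r in ctrl.spot_point('scene','crate')])
E
```

```text
clock: 23.6
tcp_pos: [503.6, -46.8, 14.3]
tool_rot: [-1.571, -0.349, -1.406]
contact_force: [0.0, 1.7, -1.1]
opening: 0.2
clock: 24.43
tcp_pos: [507.0, -66.7, 14.5]
tool_rot: [-1.57, -0.349, -1.406]
contact_force: [-0.1, 1.7, -1.0]
opening: 0.1
tcp s 111.04587429703004 [-0.1  1.7 -1. ]
[(array([ 516.5, -127.1,   24.4]), np.float64(172.2426), 0.62)]
```

View pics/sc15c.png

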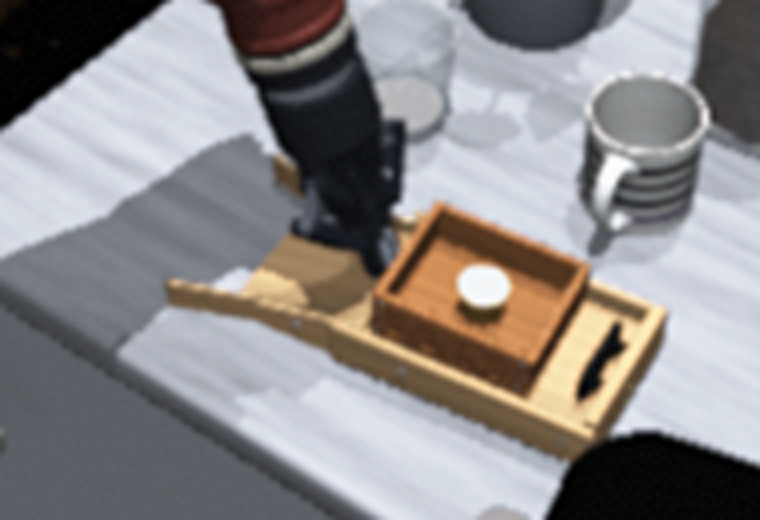

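View pics/w15.png

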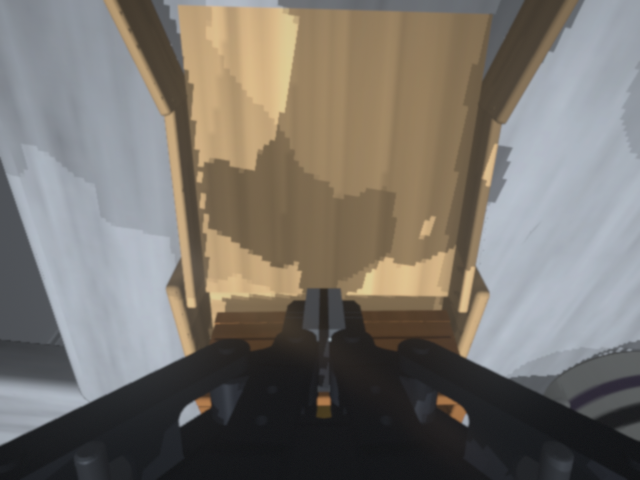

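Scene: the crate is level-ish, with a gap to the buffer handle of about 25 mm and the pod inside. Another 16 mm, then 1 mm steps.

```bash
python3 -m jog '[[0.0003,-0.002,0,0,0,0,1],[0.0006,-0.004,0,0,0,0,1],[0.001,-0.006,0,0,0,0,1],[0.0013,-0.008,0,0,0,0,1],[0.0016,-0.01,0,0,0,0,1],[0.002,-0.012,0,0,0,0,1],[0.0023,-0.014,0,0,0,0,1],[0.0026,-0.016,0,0,0,0,1],[0.0026,-0.016,0,0,0,0,1]]'
python3 - <<'E'
from h import *
np.set_printoptions(precision=1,suppress=True)
s,p,d=shot('top','top16'); cv2.imwrite('pics/t16c.png',cv2.resize(p[210:310,220:440],None,fx=3.5,fy=3.5))
O=np.array([491,43.2,0]); u=np.array([.163,-.987,0]); n=np.array([.987,.163,0]); print('tcp s',(s['tcp_pos']-O)@u)
K,T=c2w('top'); W=cloud(K,T,d); V=W.reshape(-1,3)-O
S=np.c_[V@u,V@n,V[:,2]]
m=(np.abs(S[:,1]+2)<44)&(S[:,0]>90)&(S[:,0]<280)&(S[:,2]>10)&(S[:,2]<110)
for a in range(90,280,3):
    k=m&(S[:,0]>=a)&(S[:,0]<a+3)
    if k.sum(): print(a+1.5,np.percentile(S[k,2],[20,50,90]).round(0),end=' | ')
E
```

```text
clock: 25.33
tcp_pos: [509.7, -83.0, 14.7]
tool_rot: [-1.57, -0.349, -1.406]
contact_force: [0.4, 1.1, 0.2]
opening: -0.0
tcp s 127.60046222667025
91.5 [24. 26. 86.] | 94.5 [22. 27. 90.] | 97.5 [25. 31. 92.] | 100.5 [ 27.  59. 104.] | 103.5 [ 21.  27. 106.] | 106.5 [ 25.  99. 108.] | 109.5 [24. 29. 93.] | 112.5 [24. 30. 89.] | 115.5 [25. 29. 70.] | 118.5 [26. 29. 60.] | 121.5 [25. 28. 48.] | 124.5 [33. 50. 66.] | 127.5 [66. 69. 72.] | 130.5 [67. 69. 74.] | 133.5 [65. 68. 72.] | 136.5 [36. 37. 42.] | 139.5 [33. 35. 49.] | 142.5 [34. 37. 40.] | 145.5 [33. 35. 38.] | 148.5 [34. 36. 40.] | 151.5 [33. 36. 41.] | 154.5 [32. 36. 40.] | 157.5 [32. 34. 39.] | 160.5 [30. 33. 38.] | 163.5 [32. 34. 39.] | 166.5 [31. 35. 42.] | 169.5 [32. 34. 64.] | 172.5 [32. 37. 61.] | 175.5 [33. 43. 61.] | 178.5 [34. 44. 63.] | 181.5 [32. 58. 64.] | 184.5 [30. 49. 61.] | 187.5 [32. 57. 63.] | 190.5 [36. 58. 65.] | 193.5 [35. 57. 63.] | 196.5 [30. 48. 61.] | 199.5 [28. 36. 63.] | 202.5 [31. 35. 61.] | 205.5 [31. 35. 63.] | 208.5 [30. 32. 41.] | 211.5 [30. 32. 54.] | 214.5 [29. 32. 41.] | 217.5 [28. 32. 45.] | 220.5 [29. 31. 58.] | 223.5 [28. 31. 40.] | 226.5 [27. 31. 48.] | 229.5 [28. 30. 35.] | 232.5 [26. 31. 34.] | 235.5 [27. 29. 50.] | 238.5 [33. 45. 62.] | 241.5 [56. 62. 66.] | 244.5 [60. 63. 68.] | 247.5 [22. 41. 60.] | 250.5 [21. 23. 24.] | 253.5 [21. 25. 27.] | 256.5 [23. 26. 48.] | 259.5 [23. 43. 51.] | 262.5 [26. 48. 51.] | 265.5 [23. 36. 48.] | 268.5 [22. 29. 43.] | 271.5 [23. 25. 41.] | 274.5 [25. 39. 50.] | 277.5 [45. 48. 51.] | 280.5 [45. 47. 50.] |
```

View pics/t16c.png

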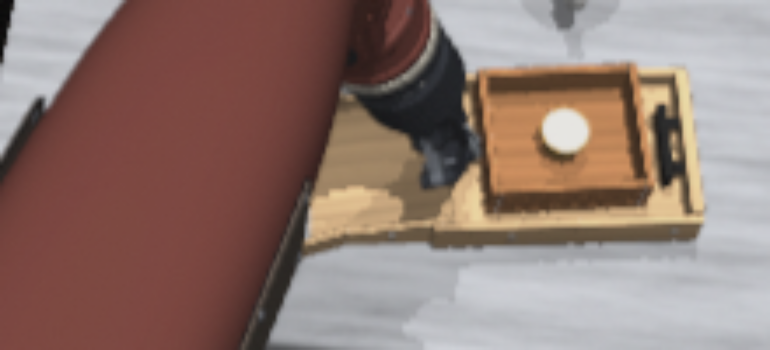

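The crate's front is at s≈247, the buffer at about 257 and the rear at about 126 against the lip at 135, so roughly 10 mm to go. Creeping.

```bash
python3 -m jog '[[0.0002,-0.001,0,0,0,0,1],[0.0003,-0.002,0,0,0,0,1],[0.0005,-0.003,0,0,0,0,1],[0.0007,-0.004,0,0,0,0,1],[0.0008,-0.005,0,0,0,0,1],[0.001,-0.006,0,0,0,0,1],[0.001,-0.006,0,0,0,0,1]]'
python3 -m jog '[[0.0001,-0.0005,0,0,0,0,1],[0.0002,-0.001,0,0,0,0,1],[0.0002,-0.001,0,0,0,0,1]]'
python3 -m jog '[[0.0001,-0.0005,0,0,0,0,1],[0.0002,-0.001,0,0,0,0,1],[0.0002,-0.001,0,0,0,0,1]]'
```

```text
clock: 25.97
tcp_pos: [510.6, -88.7, 14.5]
tool_rot: [-1.57, -0.349, -1.406]
contact_force: [0.6, 1.5, 0.2]
opening: 0.0
clock: 26.22
tcp_pos: [510.8, -89.5, 14.5]
tool_rot: [-1.57, -0.349, -1.406]
contact_force: [-0.2, 1.1, -0.4]
opening: -0.2
clock: 26.47
tcp_pos: [511.0, -90.5, 14.5]
tool_rot: [-1.57, -0.349, -1.406]
contact_force: [-0.9, 2.2, 0.4]
opening: 0.2
```

```bash
for i in 1; do :; done; python3 -m jog '[[0.0001,-0.0005,0,0,0,0,1],[0.0002,-0.001,0,0,0,0,1],[0.0002,-0.001,0,0,0,0,1]]'
python3 -m jog '[[0.0001,-0.0005,0,0,0,0,1],[0.0001,-0.0007,0,0,0,0,1],[0.0001,-0.0007,0,0,0,0,1]]'
```

```text
clock: 26.72
tcp_pos: [511.2, -91.6, 14.5]
tool_rot: [-1.57, -0.349, -1.406]
contact_force: [-0.4, 2.2, -1.1]
opening: 0.0
clock: 26.97
tcp_pos: [511.3, -92.2, 14.5]
tool_rot: [-1.57, -0.349, -1.406]
contact_force: [-0.0, 0.5, -0.6]
opening: 0.4
```

Run:
```python
from h import *
np.set_printoptions(precision=1,suppress=True)
s,p,d=shot('wrist','w17'); print(s['contact_force'])
```

```text
[-0.   0.5 -0.6]
```

View pics/w17.png

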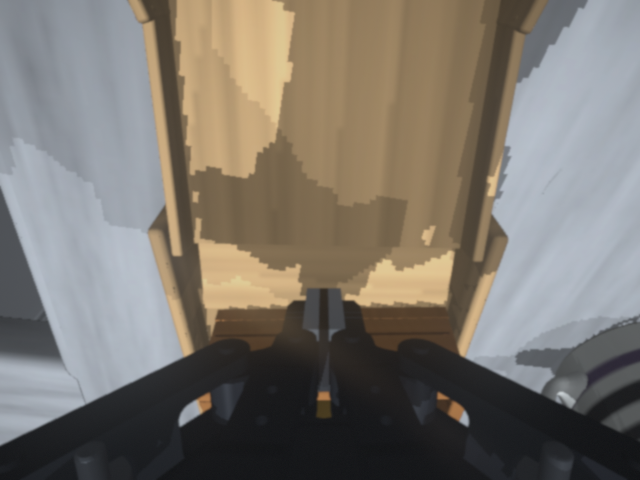

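```bash
cat > chk.py <<'E'
from h import *
import sys
np.set_printoptions(precision=1,suppress=True)
tag=sys.argv[1]
s,p,d=shot('top',tag)
O=np.array([491,43.2,0]); u=np.array([.163,-.987,0]); n=np.array([.987,.163,0])
print('tcp s',(s['tcp_pos']-O)@u,'F',s['contact_force'],'t',s['clock'])
K,T=c2w('top'); W=cloud(K,T,d); V=W.reshape(-1,3)-O
S=np.c_[V@u,V@n,V[:,2]]
m=(np.abs(S[:,1]+2)<44)&(S[:,0]>115)&(S[:,0]<270)&(S[:,2]>10)&(S[:,2]<110)
for a in range(118,270,3):
    k=m&(S[:,0]>=a)&(S[:,0]<a+3)
    if k.sum(): print(a+1.5,np.percentile(S[k,2],[20,50,90]).round(0),end=' | ')
k=m&(S[:,0]>147)&(S[:,0]<240)&(S[:,2]<42)&(S[:,2]>22)&(np.abs(S[:,1]+2)<38)
c=np.polyfit(S[k,0],S[k,2],1)
for _ in range(5):
    r=S[k,2]-np.polyval(c,S[k,0]); kk=np.abs(r)<2.5; c=np.polyfit(S[k,0][kk],S[k,2][kk],1)
print('\nfloor slope',c[0].round(4),'z at 150/235',np.polyval(c,[150,235]))
cv2.imwrite(f'pics/{tag}c.png',cv2.resize(p[210:310,220:440],None,fx=3.5,fy=3.5))
E
python3 chk.py top17
```

```text
tcp s 136.9490099490447 F [ 0.2  1.3 -0.4] t 27.0167
119.5 [25. 28. 91.] | 122.5 [27. 30. 79.] | 125.5 [28. 31. 68.] | 128.5 [27. 30. 54.] | 131.5 [27. 32. 50.] | 134.5 [41. 53. 70.] | 137.5 [65. 69. 74.] | 140.5 [67. 69. 73.] | 143.5 [39. 42. 66.] | 146.5 [34. 37. 41.] | 149.5 [33. 36. 40.] | 152.5 [33. 36. 39.] | 155.5 [31. 33. 38.] | 158.5 [32. 35. 39.] | 161.5 [33. 35. 62.] | 164.5 [34. 36. 41.] | 167.5 [32. 34. 39.] | 170.5 [33. 34. 42.] | 173.5 [31. 35. 43.] | 176.5 [32. 34. 39.] | 179.5 [32. 35. 60.] | 182.5 [33. 37. 63.] | 185.5 [34. 38. 60.] | 188.5 [33. 51. 63.] | 191.5 [34. 56. 63.] | 194.5 [32. 56. 64.] | 197.5 [34. 56. 64.] | 200.5 [34. 54. 61.] | 203.5 [34. 57. 64.] | 206.5 [32. 54. 63.] | 209.5 [31. 37. 63.] | 212.5 [30. 36. 61.] | 215.5 [29. 31. 50.] | 218.5 [30. 32. 48.] | 221.5 [29. 31. 39.] | 224.5 [30. 32. 36.] | 227.5 [29. 32. 38.] | 230.5 [28. 31. 49.] | 233.5 [29. 32. 38.] | 236.5 [29. 30. 59.] | 239.5 [29. 30. 48.] | 242.5 [26. 30. 38.] | 245.5 [28. 33. 50.] | 248.5 [39. 49. 66.] | 251.5 [56. 62. 67.] | 254.5 [58. 61. 65.] | 257.5 [48. 52. 54.] | 260.5 [46. 49. 53.] | 263.5 [25. 47. 52.] | 266.5 [21. 26. 46.] | 269.5 [25. 30. 43.] | 
floor slope -0.0591 z at 150/235 [35.6 30.6]
```

The floor slope is -0.059, so the rear edge is still on the lip. Continuing by fractions of a millimetre.

```bash
python3 -m jog '[[0.0001,-0.0004,0,0,0,0,1],[0.0001,-0.0008,0,0,0,0,1],[0.0001,-0.0008,0,0,0,0,1]]'
python3 -m jog '[[0.0001,-0.0004,0,0,0,0,1],[0.0001,-0.0008,0,0,0,0,1],[0.0001,-0.0008,0,0,0,0,1]]'
```

```text
clock: 27.32
tcp_pos: [511.4, -93.0, 14.6]
tool_rot: [-1.57, -0.349, -1.406]
contact_force: [-0.5, 1.1, -0.8]
opening: -0.2
clock: 27.57
tcp_pos: [511.5, -93.8, 14.5]
tool_rot: [-1.57, -0.349, -1.406]
contact_force: [-0.8, 1.6, -0.8]
opening: -0.2
```

```bash
python3 chk.py top18 | tail -1;  python3 -m jog '[[0.0001,-0.0004,0,0,0,0,1],[0.0001,-0.0008,0,0,0,0,1],[0.0001,-0.0008,0,0,0,0,1]]'; python3 chk.py top19 | tail -1
```

```text
floor slope -0.0382 z at 150/235 [34.7 31.4]
clock: 27.87
tcp_pos: [511.6, -94.5, 14.4]
tool_rot: [-1.57, -0.348, -1.406]
contact_force: [-0.6, 2.7, -1.6]
opening: -0.1
floor slope -0.0547 z at 150/235 [35.3 30.6]
```

```bash
python3 -m jog '[[0.0001,-0.0004,0,0,0,0,1],[0.0001,-0.0008,0,0,0,0,1],[0.0001,-0.0008,0,0,0,0,1]]'; python3 chk.py top20 | tail -1
```

```text
clock: 28.17
tcp_pos: [511.7, -95.1, 14.4]
tool_rot: [-1.57, -0.348, -1.406]
contact_force: [0.4, 4.6, -1.3]
opening: 0.1
floor slope -0.0581 z at 150/235 [35.9 31. ]
```

Force is rising (4.6 N), so the buffer is being touched. A touch more, then back off to let it drop.

```bash
python3 -m jog '[[0.0001,-0.0004,0,0,0,0,1],[0.0001,-0.0007,0,0,0,0,1],[0.0001,-0.0007,0,0,0,0,1]]'; python3 chk.py top21 | tail -1
```

```text
clock: 28.47
tcp_pos: [511.7, -95.5, 14.2]
tool_rot: [-1.57, -0.347, -1.405]
contact_force: [0.0, 5.3, -2.2]
opening: 0.5
floor slope -0.0505 z at 150/235 [35.1 30.9]
```

The downward force (-2.2 N) suggests the rear hangs on the finger. Letting the push off.

```bash
python3 -m jog '[[-0.0002,0.001,0,0,0,0,1],[-0.0004,0.0025,0,0,0,0,1],[-0.0007,0.004,0,0,0,0,1],[-0.0007,0.004,0,0,0,0,1]]'; python3 chk.py top22 | tail -1;  python3 - <<'E'
from h import *
s,p,d=shot('scene','sc22'); cv2.imwrite('pics/sc22c.png',cv2.resize(p[200:330,230:420],None,fx=4,fy=4,interpolation=cv2.INTER_CUBIC))
shot('wrist','w22')
E
```

```text
clock: 28.85
tcp_pos: [511.3, -92.3, 14.9]
tool_rot: [-1.57, -0.35, -1.406]
contact_force: [-0.1, 0.3, -0.1]
opening: -0.2
floor slope -0.0558 z at 150/235 [35.1 30.3]
```

View pics/sc22c.png

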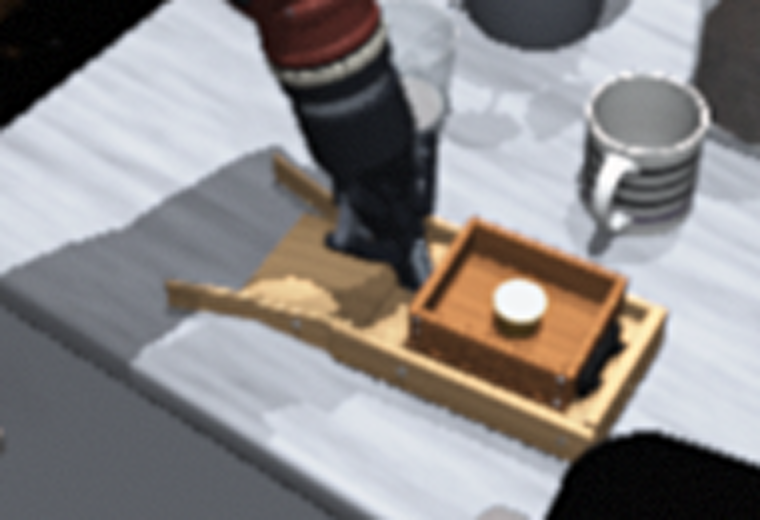

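View pics/w22.png

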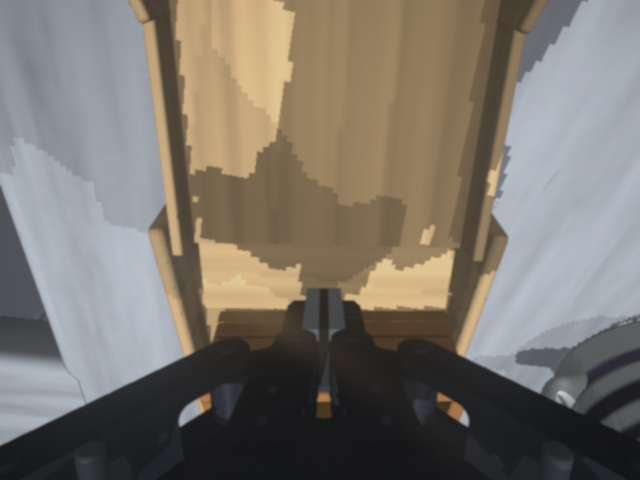

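Still on the lip (slope -0.056; the rear edge looks unchanged). I'll push again, a little further, staying under about 15 N.

```bash
python3 -m jog '[[0.0003,-0.002,0,0,0,0,1],[0.0006,-0.0035,0,0,0,0,1],[0.0007,-0.0042,0,0,0,0,1],[0.0008,-0.0048,0,0,0,0,1],[0.0008,-0.0048,0,0,0,0,1]]'
python3 -m jog '[[0.0001,-0.0005,0,0,0,0,1],[0.0001,-0.0005,0,0,0,0,1],[0.0001,-0.0005,0,0,0,0,1]]'
```

```text
clock: 29.42
tcp_pos: [511.8, -96.3, 14.3]
tool_rot: [-1.57, -0.347, -1.405]
contact_force: [-0.5, 5.9, 0.5]
opening: -0.2
clock: 29.67
tcp_pos: [512.0, -96.5, 14.2]
tool_rot: [-1.57, -0.347, -1.405]
contact_force: [-0.3, 7.9, 1.3]
opening: -0.0
```

```bash
python3 -m jog '[[0.0001,-0.0005,0,0,0,0,1],[0.0001,-0.0005,0,0,0,0,1],[0.0001,-0.0005,0,0,0,0,1]]'; python3 chk.py top23 | tail -2
```

```text
clock: 29.92
tcp_pos: [512.1, -96.8, 14.2]
tool_rot: [-1.57, -0.346, -1.405]
contact_force: [-0.3, 7.8, 1.0]
opening: -0.0
119.5 [ 24.  32. 105.] | 122.5 [ 26.  84. 107.] | 125.5 [27. 32. 89.] | 128.5 [27. 30. 78.] | 131.5 [29. 32. 65.] | 134.5 [25. 29. 57.] | 137.5 [25. 39. 61.] | 140.5 [60. 63. 66.] | 143.5 [59. 62. 66.] | 146.5 [40. 56. 66.] | 149.5 [27. 31. 48.] | 152.5 [28. 30. 56.] | 155.5 [28. 31. 49.] | 158.5 [27. 30. 51.] | 161.5 [27. 30. 40.] | 164.5 [27. 30. 58.] | 167.5 [27. 29. 52.] | 170.5 [27. 30. 40.] | 173.5 [27. 31. 37.] | 176.5 [26. 30. 43.] | 179.5 [26. 30. 43.] | 182.5 [27. 30. 59.] | 185.5 [28. 32. 57.] | 188.5 [28. 44. 59.] | 191.5 [28. 48. 61.] | 194.5 [29. 42. 58.] | 197.5 [30. 53. 59.] | 200.5 [29. 54. 62.] | 203.5 [31. 52. 58.] | 206.5 [30. 55. 59.] | 209.5 [29. 56. 61.] | 212.5 [28. 39. 57.] | 215.5 [27. 34. 59.] | 218.5 [29. 30. 56.] | 221.5 [26. 30. 42.] | 224.5 [27. 31. 45.] | 227.5 [27. 29. 49.] | 230.5 [27. 30. 54.] | 233.5 [27. 30. 41.] | 236.5 [27. 30. 34.] | 239.5 [27. 31. 55.] | 242.5 [27. 30. 40.] | 245.5 [27. 30. 35.] | 248.5 [27. 29. 36.] | 251.5 [32. 46. 62.] | 254.5 [59. 63. 67.] | 257.5 [60. 62. 65.] | 260.5 [43. 50. 56.] | 263.5 [46. 49. 54.] | 266.5 [22. 43. 47.] | 269.5 [22. 33. 42.] | 
floor slope 0.0027 z at 150/235 [29.2 29.5]
```

Dropped: the floor is level (slope 0.003, z≈29.3, i.e. 23 plus floor) and both rims are at about 62. I'll back away gently, rise, and verify.

```bash
python3 -m jog '[[-0.0001,0.0007,0,0,0,0,1],[-0.0003,0.0015,0,0,0,0,1],[-0.0006,0.004,0,0,0,0,1],[-0.002,0.012,0.002,0,0,0,1],[-0.004,0.025,0.01,0,0,0,1],[-0.007,0.045,0.04,0,0,0,1],[-0.01,0.06,0.08,0,0,0,1],[-0.012,0.07,0.12,0,0,0,1],[-0.015,0.09,0.16,0,0,0,1],[-0.015,0.09,0.16,0,0,0,1],[-0.015,0.09,0.16,0,0,0,1]]'
python3 -m jog '[[-0.005,0.04,0.02,0,0,0,1],[-0.01,0.08,0.02,0,0,0,1],[-0.015,0.12,0.02,0,0,0,1],[-0.02,0.15,0.02,0,0,0,1],[-0.02,0.15,0.02,0,0,0,1]]'
python3 chk.py top24 | tail -1;  python3 - <<'E'
from h import *
s,p,d=shot('scene','sc24'); cv2.imwrite('pics/sc24c.png',cv2.resize(p[200:330,230:420],None,fx=4,fy=4,interpolation=cv2.INTER_CUBIC))
print(s['contact_force'],s['clock'])
for t in ('crate','pod'): print(t,[(np.round(r['position'],1),round(r['p'],2)) for r in ctrl.spot_point('top',t)])
E
```

```text
clock: 30.88
tcp_pos: [498.8, -7.0, 177.9]
tool_rot: [-1.565, -0.35, -1.406]
contact_force: [-0.2, -0.0, -0.5]
opening: 0.2
clock: 31.3
tcp_pos: [475.5, 146.0, 192.4]
tool_rot: [-1.573, -0.348, -1.401]
contact_force: [0.1, 0.7, 0.8]
opening: 0.3
floor slope 0.001 z at 150/235 [29.5 29.6]
[-0.48578239 -0.86006122 -0.41189874] 31.35
crate [(array([ 524.2, -155.3,   21.8]), 0.66)]
pod [(array([ 475.4, -333.5,   -0.8]), 0.6), (array([ 530.1, -158.2,   31.6]), 0.58), (array([ 548.2, -415.9,   -2.8]), 0.5)]
```

View pics/sc24c.png

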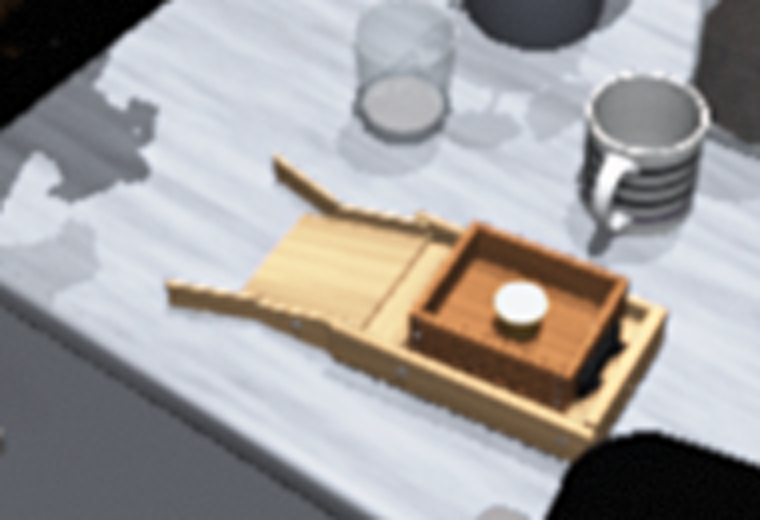

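View pics/top24.png

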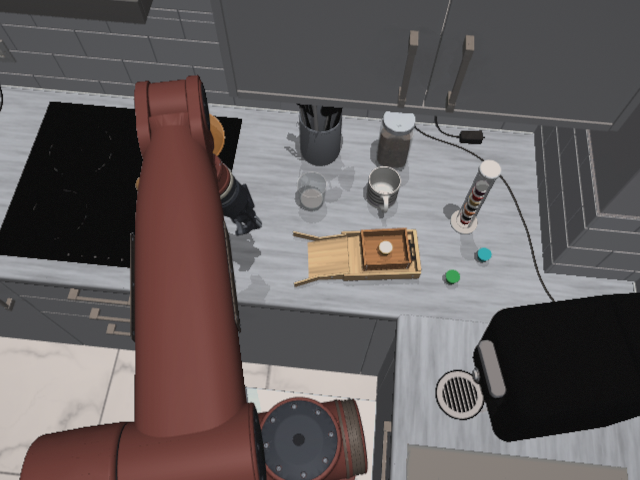

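The crate sits level on the shelf (slope 0.001) with the cream pod inside at (386,248). The green and turquoise pods, mug and tumbler are where they were, and the tool is clear with no contact force. Handing in.

```bash
python3 -c "
from bench import ctrl
print(ctrl.close_job())"
```

```text
the job is handed in; nothing more can be done
None
```

The cream coffee pod is in the crate. The crate was pushed up the ramp without lifting, and it now sits level on the shelf behind the lip with the pod inside. I handed the job in at about 31 s.

**Last checks**
- The crate floor slope is 0.001, at z ≈ 29.5 mm, which is the 23 mm shelf plus the crate's floor. Before it dropped, the slope was 0.06.
- The pod shows inside the crate in both the top and scene pictures.
- The highest push force read was about 8 N, at the buffer. Readings come only at the end of each move, so a brief peak in between would not show.
- The tool was clear of everything, with no contact force. The mug, tumbler and the green and turquoise pods look unmoved. I did not check the pepper mill at the end, because the arm hid it in the top view, but the tool stayed well away from it after the first move.

**What went wrong or disagreed**
- **First grasp missed:** the real finger tips sit about 28 mm behind the reported TCP. The fingers closed on top of the pod's lid with 5–7 N. I measured the offset and grasped again lower down.
- **First let-off did not seat the crate:** the rear edge was still on the lip after the first push to the buffer at 5 N. A second push, slightly further, dropped it.
- **Noisy slope reading:** one of the slope readings while creeping forward was off (0.038 against about 0.055).

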